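# Pour dowels into a grooved drilling rack and latch them in

## Robot

A 7-joint arm with a two-finger parallel gripper is mounted at the origin on a cart in front of the work surface, level with it; the furniture and walls round the work are solid. World frame = base frame: x ahead of the robot, y to its left, z up, the work surface at z = 0. Lengths are in m, angles in rad, forces in N, time in s.
With the tool pointing down it reaches from about 0.35 to 0.9 m from the base axis. Payload 7.2 kg.
Tool frame: the origin (TCP) lies midway between the tips of the shut fingers; the grasp point (between the pads) lies 19 mm behind it; z points along the fingers, y is the direction in which the jaws open and shut (so a half turn about z gives the same grasp; the last joint's range is limited). The gripper opens to 85 mm and grips with 20 to 120 N. Pads are 22 mm wide; open, the fingers measure 114 mm over their backs; the gripper's body (76 mm by 85 mm) begins 54 mm behind the grasp point. The pads swing forward as they close: fully open they stand 13 mm farther back than shut.
Start: joints at [-1.266, 0.411, -0.013, 1.596, 0.006, 1.134, -0.082], TCP at [0.228, 0.582, 0.231] pointing down, gripper open.
Joint ranges: [-2.95, 2.95], [-0.29, 1.99], [-1.47, 1.44], [0.14, 2.54], [-1.03, 4.17], [0.13, 1.85], [-2.86, 2.86]. Speed limits (rad/s): [2.39, 2.39, 3.01, 3.01, 3.14, 3.14, 3.14].

## Interface

Orientations are given as a rotation vector (axis times angle).
In Python, from cell import robot, camera, regions_of, spot_point gives the robot as it stands.
- The arm moves only by the tool carry_out, never from a script. Its argument "targets" is a list of rows, each a list of 7 numbers: the shift along the tool's x, y, z in cm, then the turn, a rotation vector about the tool's x, y, z in degrees, then the closure, from 0 (fully open) to 1 (shut). A call has 1 to 8 rows; each row shifts and turns the pose as measured when the row begins, along the tool's axes as they then stand; what a row does not reach is not made up. A row lasts 1/8 s, in which the tool goes at most 62.5 mm and 10.7 degrees, less where a joint would pass 70% of its speed; a pose out of reach is approached as far as the arm can. A call with a gripper value outside its range is refused whole. The fingers move at their own pace and stop on an object; the grip force is fixed at half the most. Time passes only in rows, so rows that do not move let the fingers close. It gives the time, the measured TCP pose, the force and the opening at its end, in the units of the state.
- robot.get_obs(): the state, without advancing time (a new reading comes with each control period).
- camera(name): name is "side" or "top" or "wrist"; returns a dict with "img" (420x560x3 uint8, red, green, blue), "K" (3x3 intrinsics, pixels), "world_from_camera" (4x4, takes a point from camera to world coordinates); the wrist camera has in their place "hand_eye" (4x4, takes a point from camera to tool coordinates, whose origin is the TCP and whose axes are the flange's). Camera axes: x right, y down, z forward; pixel columns grow to the right and rows downward; lengths in m; the calibration is good to about 2 mm. The wrist camera is an equidistant fisheye: a pixel r from the principal point sees the ray r / f radians off the axis. A picture is of the moment at which its call begins: read the wrist's pose just before it. There is no depth.
- robot.finish_job(): hands the job in, once; it reports no verdict.
Trained networks look in a picture, given as the dict that the camera call returned (one of the last four; its "shot" number tells which), for a name from the list of things; names that differ only in an ending like _2 or _b are one class to them, and where a whole thing is asked for, a point or a joint stands for the part that bears it (a point fixed in the world has none). Each returns a list of dicts, best first, with "p" (0 to 1); they miss things now and then, are a little off and sometimes report something else, mostly with a low value. They report only what shows in the picture. A call takes as long as a camera call. They do not tell look-alikes from the thing itself.
- regions_of(thing, picture): "pixels" (420x560 bool, what is visible of it) and "box" ([centre column, centre row, width, height] in pixels, round what is visible of it).
- spot_point(thing, picture): "point" ([row, column] in pixels: a listed point, or the origin of a listed thing).
The state is a dict: "clock": time; "joint_pos": joint angles; "joint_velocities": joint speeds; "joint_torque": joint torques, N m; "position": TCP position; "tcp_rot": TCP orientation; "wrist_force": force on the tool from outside, world axes, zero at the start; "ft_torque": the same for the moment, N m; "finger_gap": finger opening in m.
Only numpy, scipy, OpenCV 4.12 (cv2) and the standard library are available. Lean on these libraries where they do the work, as an engineer would, in place of code of your own. Each camera call takes 0.05 s, during which the arm holds its last target.

## Task

Load the dowel rack for drilling: release its latch (press the knob down and turn it anticlockwise), swing the hold-down frame right up, and pour the dowels out of the blue scoop onto the top of the sloping deck so that they roll down and settle, each fully down in a groove of its own; help along any that stay on top, and add the odd dowel if one lies on the bench. Stand the empty scoop level on the bench clear of the rack, then swing the frame right down over the dowels and lock it again: press the knob, turn it back clockwise as far as it goes and let it spring up.

Things in the scene. Friction and masses are not known exactly. Their poses are not given: they have to be found in the camera images.
- deck: Fixed wooden deck, falling 6 degrees towards -y. Origin: its centre, level with the lands between the grooves, 40 mm above the bench. x runs along the grooves (away from the robot), y up the slope, z square to the deck. Cheeks at both sides (inner faces x = -62, +62 mm) and an end stop (inner face y = -155 mm) rise 16 mm above the lands; the stop has a finger notch from x = -9 to +41 mm. A dowel lying on a land has its centre at z = +8 mm.
- low_groove (a point): Where the centre of a dowel seated in the lowest groove lies (deck x = 0, y = -145.5, z = -7.5 mm; deck axes). Six grooves along x, 18.5 mm wide, 15.5 mm deep, follow every 40 mm up the slope (+y), the highest at deck y = 54.5 mm. A seated dowel stands 0.5 mm proud of the lands, so that others can roll over it.
- apron (a point): Middle of the flat apron to pour on, on its surface (deck x = 0, y = 107, z = 0 mm; deck axes). It reaches from y = 64 mm, the edge of the highest groove, to y = 150 mm, where the deck ends without a wall. The cheeks end at y = 100 mm; above that the apron is open at the sides, 124 mm wide.
- frame (a joint): Aluminium hold-down frame hinged along the deck's far side, at deck x = 78, z = 22 mm; 0 = down over the dowels (seated ones just clear it), 1.57 = upright, 1.75 = fully open. Stiff hinge: it stays where it is left; about 3 N at the handle raises it, under 1 N lowers it. The latch holds it down while locked.
- frame_handle (a point): Middle of the frame's round steel handle bar, 12 mm thick, 245 mm long, parallel to the deck's y, 189 mm from the hinge line. When the frame is down it lies 41 mm in front of the near cheek's outer face, about 60 mm above the bench. Free to be gripped from above at any frame angle. Axes: the deck's, turned with the frame.
- latch (a joint): Turn of the latch about its vertical axis: 0 = locked (its steel arm points up the slope, over the frame's lower side bar), 1.31 = released, anticlockwise seen from above. It turns only while the knob is pressed more than 4.5 mm; between the ends the knob stays down by itself, and within 0.06 rad of either end it springs up and locks.
- latch_knob (a joint): How far the sprung latch knob is pressed down, 0 to 0.008 m; 4 N starts it, 8 N presses it fully.
- knob_grip (a point): Centre of the latch knob's grip bar, on the vertical latch axis, about 84 mm above the bench: black bar 14 mm thick, 44 mm long, 24 mm high, on a disc of 44 mm diameter. Its y axis runs along the bar, parallel to the latch arm, and turns with it. Moves down as the knob is pressed.
- scoop: Loose blue steel scoop with 4 or 5 dowels side by side, 136 x 110 mm, about 0.22 kg empty. Origin: under its middle, at bench level. Its open lip is at its own -y side; x runs along the lip and the dowels. Its floor falls 10 degrees from the lip to the back wall, so the dowels lie against the back until it is tipped forward (about its x) by more than that.
- scoop_grip (a point): Centre of the scoop's wooden handle bar, 80 mm above the scoop's underside: bar along the scoop's x, 126 mm long, 14 mm thick (in y), 22 mm high. Axes as the scoop's.
- scoop_lip (a point): Middle of the scoop's lip, the edge the dowels roll over: 54 mm in front (-y) of the handle bar's centre and 55 mm below it. Axes as the scoop's. The floor is 4 mm thick; the scoop's foot begins 33 mm behind the lip and stands 25 mm lower.
- dowel_1: Loose beech dowel 1, 16 mm thick, 110 mm long with rounded ends, 20 g; origin at its centre, x along its length. Always there, in the scoop.
- dowel_2: Loose beech dowel 2, 16 mm thick, 110 mm long with rounded ends, 20 g; origin at its centre, x along its length. Always there, in the scoop.
- dowel_3: Loose beech dowel 3, 16 mm thick, 110 mm long with rounded ends, 20 g; origin at its centre, x along its length. Always there, in the scoop.
- dowel_4: Loose beech dowel 4, 16 mm thick, 110 mm long with rounded ends, 20 g; origin at its centre, x along its length. Always there, in the scoop.
- dowel_5: Loose beech dowel 5, 16 mm thick, 110 mm long with rounded ends, 20 g; origin at its centre, x along its length. In the scoop, or absent.
- dowel_6: Loose beech dowel 6, 16 mm thick, 110 mm long with rounded ends, 20 g; origin at its centre, x along its length. Lying by itself on the bench at the right, or absent.
Things that resemble listed ones, but are neither listed nor needed, are in the scene too. Leave any turquoise look-alike of the dowel_5 alone.

How it is judged:
On the way, in this order (a step that is already met when the one before it is completed fails the run):
1. the latch is released and the hold-down frame is swung up, to at least 1.2 rad (value of joint frame above 1.2 rad), for 0.2 s.
2. the scoop is tipped with its lip over the deck and every dowel has left it (angle between scoop's own z axis and vertical above 0.19 rad and y of scoop_lip in the frame of deck between -0.15 and 0.16 m and x of scoop_lip in the frame of deck between -0.05 and 0.05 m and distance between each of dowel_1, dowel_2, dowel_3, dowel_4, dowel_5, dowel_6 and scoop_grip above 0.085 m), for 0.1 s.
3. every dowel lies down in a groove and the scoop stands on the bench clear of the rack (z of dowel_1 in the frame of deck between -0.013 and -0.003 m and x of dowel_1 in the frame of deck between -0.02 and 0.02 m and y of dowel_1 in the frame of deck between -0.157 and 0.066 m and angle between the x axis of each of dowel_1, dowel_2, dowel_3, dowel_4, dowel_5, dowel_6 and the x axis of deck, either way round below 0.12 rad and z of dowel_2 in the frame of deck between -0.013 and -0.003 m and x of dowel_2 in the frame of deck between -0.02 and 0.02 m and y of dowel_2 in the frame of deck between -0.157 and 0.066 m and z of dowel_3 in the frame of deck between -0.013 and -0.003 m and x of dowel_3 in the frame of deck between -0.02 and 0.02 m and y of dowel_3 in the frame of deck between -0.157 and 0.066 m and z of dowel_4 in the frame of deck between -0.013 and -0.003 m and x of dowel_4 in the frame of deck between -0.02 and 0.02 m and y of dowel_4 in the frame of deck between -0.157 and 0.066 m and z of dowel_5 in the frame of deck between -0.013 and -0.003 m and x of dowel_5 in the frame of deck between -0.02 and 0.02 m and y of dowel_5 in the frame of deck between -0.157 and 0.066 m and z of dowel_6 in the frame of deck between -0.013 and -0.003 m and x of dowel_6 in the frame of deck between -0.02 and 0.02 m and y of dowel_6 in the frame of deck between -0.157 and 0.066 m and height (world z) of scoop between -0.006 and 0.006 m and angle between scoop's own z axis and vertical below 0.08 rad and horizontal distance between scoop and deck above 0.1 m), for 0.2 s.
At the end, for the whole second after the job is handed in: every dowel lies along a groove of its own, its centre at least 3 mm below the lands; frame down (under 0.04 rad), latch at locked (under 0.12 rad) with its knob sprung up (under 2 mm); scoop level on the bench, 0.1 m or more from the middle of the rack; all at rest (all of step 3 and linear speed of each of dowel_1, dowel_2, dowel_3, dowel_4, dowel_5, dowel_6, scoop below 0.02 m/s and value of joint frame below 0.04 rad and value of joint latch below 0.12 rad and value of joint latch_knob below 0.002 m); the robot touches nothing.
It fails at once if a dowel or the scoop falls off the bench (height (world z) of any of dowel_1, dowel_2, dowel_3, dowel_4, dowel_5, dowel_6, scoop below -0.05 m).
Of dowel_5, dowel_6 only 1 to 2 are there at a start; the rules pass over those that are not, and their reading is None.
At some moment in a run one of scoop may be knocked a few centimetres aside while the robot is not near it.
Once in a run the grip may slacken for a moment while it holds something.
It also fails if it takes over 208 s, if anything falls off the work surface, if the arm or the gripper's body presses on something with over 40 N, if the wrist force passes 120 N, or if a joint passes its speed limit or range.

## Working session

There is one attempt and no reset: what is moved stays moved. The work goes in short steps, Python scripts to look and compute and a tool call to move; the robot and the scene stay as the last step left them, time stands still between calls to the robot, and variables do not carry over. Pictures are saved under pics/ and viewed, and the job is handed in when it is done.

Besides the shell and the picture viewer there is one more tool, called after "Emit:" by a JSON object that holds its "method" and its "body". carry_out: Moves the arm, as the interface text tells. Its arguments: {"type":"object","properties":{"targets":{"type":"array"}},"required":["targets"]}

```bash
ls; mkdir -p pics
cat > h.py <<'E'
import numpy as np, cv2
from scipy.spatial.transform import Rotation as R
from cell import robot, camera, regions_of, spot_point
def save(n,im): cv2.imwrite('pics/'+n+'.png',cv2.cvtColor(im,cv2.COLOR_RGB2BGR))
def ray(c,px):  # px=(row,col) -> origin,dir world for fixed cams
    K=c['K'];d=np.array([(px[1]-K[0,2])/K[0,0],(px[0]-K[1,2])/K[1,1],1.]);T=c['world_from_camera']
    d=T[:3,:3]@d;return T[:3,3],d/np.linalg.norm(d)
def atz(c,px,z):
    o,d=ray(c,px);return o+d*(z-o[2])/d[2]
def tri(rs):
    A=np.zeros((3,3));b=np.zeros(3)
    for o,d in rs:
        P=np.eye(3)-np.outer(d,d);A+=P;b+=P@o
    x=np.linalg.solve(A,b);return x,[np.linalg.norm((np.eye(3)-np.outer(d,d))@(x-o)) for o,d in rs]
def proj(c,p):
    T=np.linalg.inv(c['world_from_camera']);q=T[:3,:3]@np.array(p)+T[:3,3];q=c['K']@q;return q[1]/q[2],q[0]/q[2]
E
python3 - <<'E'
from h import *
for n in ['side','top','wrist']:
    c=camera(n);save('a_'+n,c['img']);
    if n!='wrist':print(n,c['K'],c['world_from_camera'])
    else: print(c.keys(),c['K'],c['hand_eye'])
print(robot.get_obs())
E
```

```text
pics
side [[404.34755955   0.         280.92284235]
 [  0.         404.34755955 209.97958386]
 [  0.           0.           1.        ]] [[-0.95677413 -0.10021582  0.27302024  0.19218468]
 [-0.2906704   0.36079733 -0.88619186  0.92177903]
 [-0.00969453 -0.92724435 -0.37433132  0.48121557]
 [ 0.          0.          0.          1.        ]]
top [[429.3278746    0.         272.98675964]
 [  0.         429.3278746  209.13866611]
 [  0.           0.           1.        ]] [[-0.02503803 -0.98257125  0.18419239  0.25400773]
 [-0.99932903  0.02952742  0.02167063 -0.00247847]
 [-0.02673166 -0.18352621 -0.98265128  1.28371816]
 [ 0.          0.          0.          1.        ]]
dict_keys(['img', 'K', 'hand_eye', 'shot']) [[325.1922621    0.         275.62634446]
 [  0.         325.1922621  206.4434885 ]
 [  0.           0.           1.        ]] [[ 1.95235319e-04 -9.55528494e-01 -2.94898728e-01  7.60015297e-02]
 [ 9.99999971e-01  2.29067748e-04 -8.01815843e-05 -1.97779862e-03]
 [ 1.44167576e-04 -2.94898704e-01  9.55528510e-01 -1.42443003e-01]
 [ 0.00000000e+00  0.00000000e+00  0.00000000e+00  1.00000000e+00]]
{'clock': 0.15, 'joint_pos': array([-1.26620964,  0.4117175 , -0.0127295 ,  1.59683654,  0.00561514,
        1.13430336, -0.08218809]), 'joint_velocities': array([-0.00028849, -0.00192791, -0.00032296, -0.00285833, -0.00051461,
       -0.00053543,  0.00039375]), 'joint_torque': array([ 1.43266916e-03, -6.01030970e+01,  6.82760775e-01, -2.99649686e+01,
        1.38848182e-02,  7.79858558e-03,  2.42352996e-06]), 'position': array([0.22752107, 0.58171309, 0.23065158]), 'tcp_rot': array([-5.82072419e-01, -3.08705972e+00,  1.91854109e-03]), 'wrist_force': array([ 0.49769567, -0.28700007,  0.02954083]), 'ft_torque': array([-0.00478259,  0.0610182 , -0.00497633]), 'finger_gap': 0.08557079958722727}
```

View pics/a_side.png

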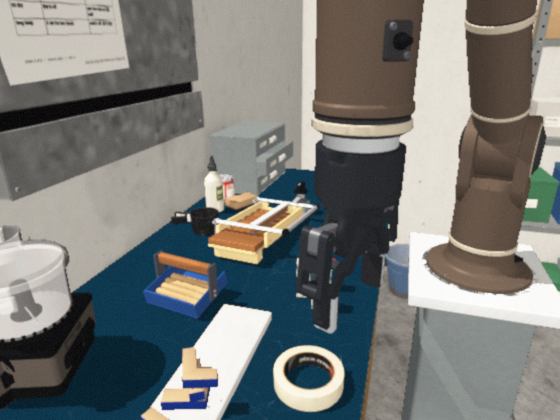

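View pics/a_top.png

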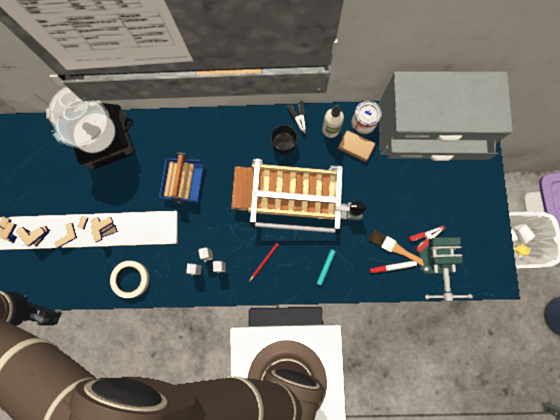

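View pics/a_wrist.png

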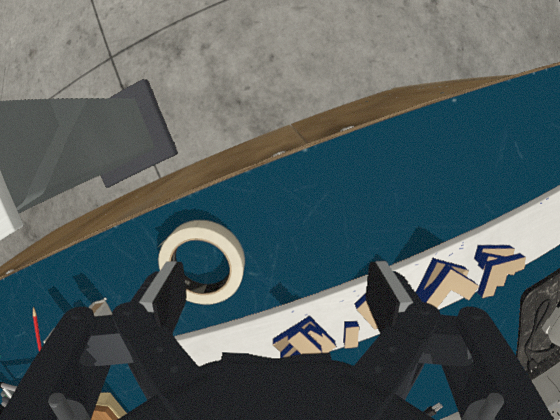

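The top view shows the rack at about (295,195) and the latch knob at (357,208). The scoop is at (182,180). The turquoise look-alike is at (327,267), the red pencil at (263,262), and the brush and other tools are at (400,250). No beech dowel stands out at the right, so I'll check with the networks and crops.

Run:
```python
from h import *
t=camera('top');s=camera('side')
save('b1',cv2.resize(t['img'][130:250,150:390],None,fx=3.3,fy=3.3,interpolation=cv2.INTER_CUBIC))
save('b2',cv2.resize(t['img'][210:310,350:520],None,fx=4,fy=4,interpolation=cv2.INTER_CUBIC))
save('b3',cv2.resize(s['img'][150:320,140:330],None,fx=3.5,fy=3.5,interpolation=cv2.INTER_CUBIC))
for n in ['low_groove','apron','deck','knob_grip','frame_handle','scoop_grip','scoop','scoop_lip','dowel_1']:
    a=spot_point(n,t);b=spot_point(n,s)
    print(n,[(np.round(x['point']),round(x['p'],2)) for x in a[:7]],[(np.round(x['point']),round(x['p'],2)) for x in b[:7]])
    if a and b and n!='dowel_1': print('   ',*tri([ray(t,a[0]['point']),ray(s,b[0]['point'])]))
```

```text
low_groove [(array([192., 329.]), 0.7), (array([176., 179.]), 0.65)] [(array([216., 278.]), 0.56), (array([235., 242.]), 0.21)]
    [ 0.53549394 -0.14757603  0.01002528] [np.float64(0.0058876164791137504), np.float64(0.005887616479113761)]
apron [(array([189., 247.]), 0.59)] [(array([234., 240.]), 0.67)]
    [0.54733872 0.09918774 0.05859048] [np.float64(0.0025623176878403174), np.float64(0.0025623176878404614)]
deck [(array([189., 283.]), 0.57)] [(array([225., 258.]), 0.57)]
    [ 0.5460137  -0.00672118  0.03826024] [np.float64(0.0015182189906188927), np.float64(0.0015182189906188146)]
knob_grip [(array([205., 361.]), 0.55)] [(array([183., 299.]), 0.63)]
    [ 0.48296779 -0.22288082  0.09187109] [np.float64(0.0022792806332369584), np.float64(0.0022792806332369267)]
frame_handle [(array([226., 294.]), 0.72)] [(array([221., 300.]), 0.98)]
    [ 0.43344488 -0.03566568  0.05000197] [np.float64(0.0006361597927124129), np.float64(0.0006361597927124781)]
scoop_grip [(array([176., 181.]), 0.8)] [(array([260., 185.]), 0.82)]
    [0.58754583 0.29064911 0.08390107] [np.float64(0.0022214981302758445), np.float64(0.0022214981302756307)]
scoop [(array([187., 186.]), 0.92)] [(array([297., 189.]), 0.75)]
    [ 0.57939944  0.29656362 -0.00122727] [np.float64(0.00703051309276862), np.float64(0.007030513092768734)]
scoop_lip [(array([184., 201.]), 0.76)] [(array([271., 205.]), 0.86)]
    [0.57396545 0.24075772 0.03243689] [np.float64(0.0019208819246535663), np.float64(0.0019208819246533935)]
dowel_1 [(array([266., 325.]), 0.76), (array([180., 180.]), 0.69), (array([183., 188.]), 0.64), (array([179., 180.]), 0.51), (array([178., 169.]), 0.46), (array([178., 171.]), 0.44)] [(array([282., 196.]), 0.8), (array([288., 184.]), 0.77), (array([297., 178.]), 0.72), (array([282., 191.]), 0.67)]
```

View pics/b1.png

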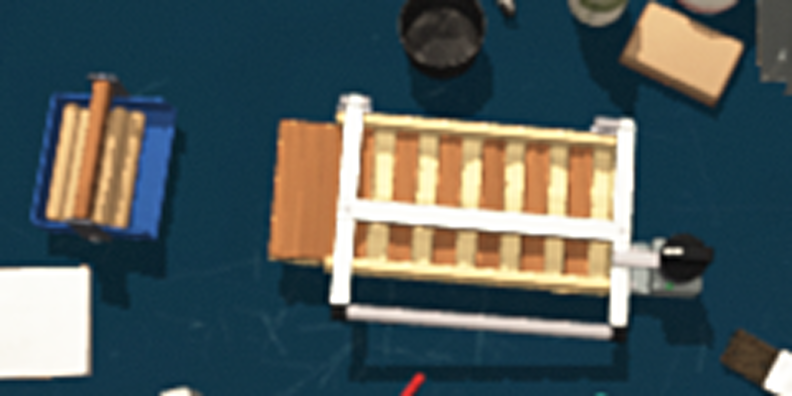

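View pics/b2.png

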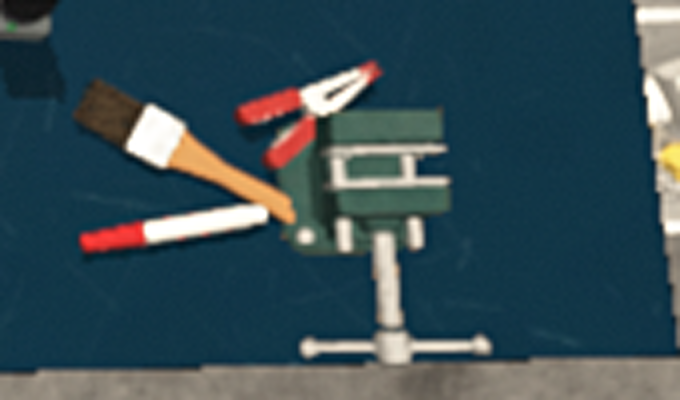

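View pics/b3.png

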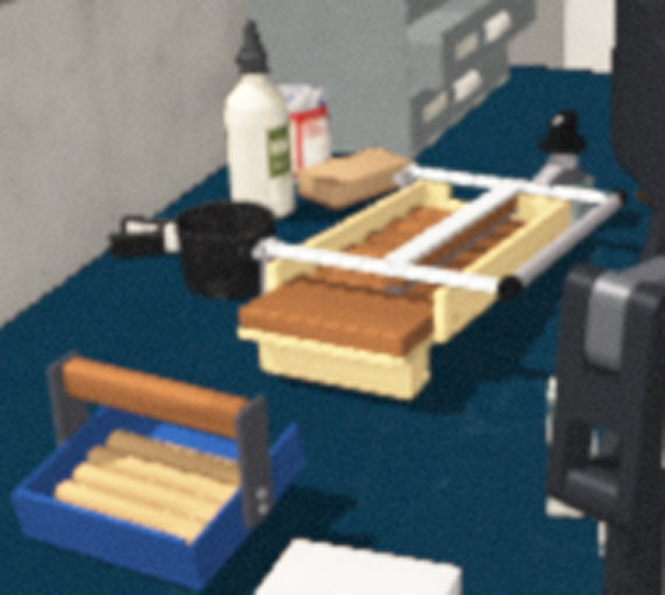

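```bash
cat >> h.py <<'E'
def Rdown(deg):
    a=np.deg2rad(deg);x=np.array([np.cos(a),np.sin(a),0]);z=np.array([0,0,-1.]);return np.column_stack([x,np.cross(z,x),z])
def pose():
    o=robot.get_obs();return o['position'],R.from_rotvec(o['tcp_rot']).as_matrix(),o
def plan(p,Rt=None,n=None,g=0.,maxd=5.5,maxa=9.5):
    """print total + per-row deltas in current tool axes"""
    p0,R0,o=pose(); Rt=R0 if Rt is None else Rt
    d=np.asarray(p)-p0; rv=R.from_matrix(R0.T@Rt).as_rotvec(degrees=True)
    k=max(int(np.ceil(np.linalg.norm(d)*100/maxd)),int(np.ceil(np.linalg.norm(rv)/maxa)),1) if n is None else n
    Rc=R0;out=[]
    for i in range(k):
        loc=Rc.T@(d*100/k);out.append([round(v,2) for v in loc]+[round(v,2) for v in rv/k]+[g]);Rc=Rc@R.from_rotvec(rv/k,degrees=True).as_matrix()
    print('now',p0.round(4),'toolx ang',round(np.degrees(np.arctan2(R0[1,0],R0[0,0])),1),'tilt',round(np.degrees(np.arccos(-R0[2,2])),2),'gap',round(o['finger_gap'],4),'t',o['clock'],'F',o['wrist_force'].round(1))
    print('need(tool) cm',(R0.T@d*100).round(2),'deg',rv.round(2),'rows',k)
    for r in out:print([float(v) for v in r])
def wray(c,px,p,Rm):
    K=c['K'];u=px[1]-K[0,2];v=px[0]-K[1,2];r=np.hypot(u,v);th=r/K[0,0]
    d=np.array([np.sin(th)*u/max(r,1e-9),np.sin(th)*v/max(r,1e-9),np.cos(th)]);H=c['hand_eye']
    return p+Rm@H[:3,3],Rm@H[:3,:3]@d
def wproj(c,q,p,Rm):
    H=c['hand_eye'];q=Rm.T@(np.asarray(q)-p);q=H[:3,:3].T@(q-H[:3,3]);th=np.arctan2(np.hypot(q[0],q[1]),q[2]);f=c['K'][0,0]
    s=f*th/np.hypot(q[0],q[1]);return c['K'][1,2]+q[1]*s,c['K'][0,2]+q[0]*s
def deckT(x,y,z,yaw):
    return np.array([x,y,z]),(R.from_euler('z',yaw,degrees=True)*R.from_euler('x',6,degrees=True)).as_matrix()
E
python3 - <<'E'
from h import *
plan([0.46,-0.05,0.40],Rdown(84))
E
```

```text
now [0.2276 0.5821 0.2313] toolx ang 158.6 tilt 0.0 gap 0.0853 t 1.15 F [-0.4 -0.1  0. ]
need(tool) cm [-44.66 -50.4  -16.87] deg [-0.    0.   74.64] rows 13
[-3.44, -3.88, -1.3, -0.0, 0.0, 5.74, 0.0]
[-3.81, -3.51, -1.3, -0.0, 0.0, 5.74, 0.0]
[-4.14, -3.12, -1.3, -0.0, 0.0, 5.74, 0.0]
[-4.43, -2.69, -1.3, -0.0, 0.0, 5.74, 0.0]
[-4.68, -2.23, -1.3, -0.0, 0.0, 5.74, 0.0]
[-4.88, -1.75, -1.3, -0.0, 0.0, 5.74, 0.0]
[-5.03, -1.25, -1.3, -0.0, 0.0, 5.74, 0.0]
[-5.13, -0.74, -1.3, -0.0, 0.0, 5.74, 0.0]
[-5.18, -0.23, -1.3, -0.0, 0.0, 5.74, 0.0]
[-5.17, 0.29, -1.3, -0.0, 0.0, 5.74, 0.0]
[-5.12, 0.81, -1.3, -0.0, 0.0, 5.74, 0.0]
[-5.01, 1.31, -1.3, -0.0, 0.0, 5.74, 0.0]
[-4.85, 1.81, -1.3, -0.0, 0.0, 5.74, 0.0]
```

Emit:
{"method": "carry_out", "body": {"targets": [[0,0,-5,0,0,0,0],[-3.8,-3.9,-2,0,0,5.7,0],[-4.1,-3.5,-2,0,0,5.7,0],[-4.4,-3.1,-2,0,0,5.7,0],[-4.7,-2.7,-2,0,0,5.7,0],[-4.9,-2.2,-1,0,0,5.7,0],[-5,-1.7,-1,0,0,5.7,0],[-5,-1.2,-1,0,0,5.7,0]]}}

```text
clock: 2.15
position: [0.3666, 0.2262, 0.3955]
tcp_rot: [-1.621, -2.691, -0.002]
wrist_force: [0.3, 0.6, -0.8]
finger_gap: 0.0857
```

Run:
```python
from h import *
plan([0.46,-0.05,0.40],Rdown(84))
```

```text
now [0.3666 0.2262 0.3955] toolx ang 117.9 tilt 0.07 gap 0.0857 t 2.15 F [ 0.3  0.6 -0.8]
need(tool) cm [-28.79  -4.65  -0.48] deg [ 3.000e-02 -6.000e-02  3.385e+01] rows 6
[-4.8, -0.78, -0.08, 0.01, -0.01, 5.64, 0.0]
[-4.85, -0.3, -0.08, 0.01, -0.01, 5.64, 0.0]
[-4.86, 0.18, -0.08, 0.01, -0.01, 5.64, 0.0]
[-4.82, 0.66, -0.08, 0.01, -0.01, 5.64, 0.0]
[-4.73, 1.13, -0.08, 0.01, -0.01, 5.64, 0.0]
[-4.59, 1.58, -0.08, 0.01, -0.01, 5.64, 0.0]
```

Tracking is close.

Emit:
{"method": "carry_out", "body": {"targets": [[-4.8,-0.8,0,0,0,5.6,0],[-4.8,-0.3,0,0,0,5.6,0],[-4.8,0.2,0,0,0,5.6,0],[-4.8,0.7,0,0,0,5.6,0],[-4.7,1.1,0,0,0,5.6,0],[-4.6,1.6,0,0,0,5.6,0],[0,0,0,0,0,0,0]]}}

```text
clock: 3.02
position: [0.4601, -0.0635, 0.3979]
tcp_rot: [2.359, 2.074, 0.015]
wrist_force: [0.8, 0.9, 0.9]
finger_gap: 0.0854
```

Run:
```python
from h import *
p,Rm,o=pose();w=camera('wrist');save('c_w',w['img'])
t=camera('top');save('c_t',cv2.resize(t['img'][130:250,150:390],None,fx=3.3,fy=3.3,interpolation=cv2.INTER_CUBIC))
print(p,np.degrees(np.arctan2(Rm[1,0],Rm[0,0])))
for n in ['low_groove','apron','deck','knob_grip','frame_handle','scoop_grip','scoop','scoop_lip','dowel_1']:
    a=spot_point(n,w)
    for x in a[:6]: print(n,np.round(x['point'],1),round(x['p'],2))
```

```text
[ 0.46011843 -0.06351652  0.39786786] 82.64715173085096
low_groove [204.5 318.5] 0.89
apron [ 48.5 323.2] 0.77
deck [116.  325.1] 0.64
knob_grip [258.1 294.5] 0.94
frame_handle [147.8 250. ] 0.77
dowel_1 [202.6 200.4] 0.97
```

View pics/c_w.png

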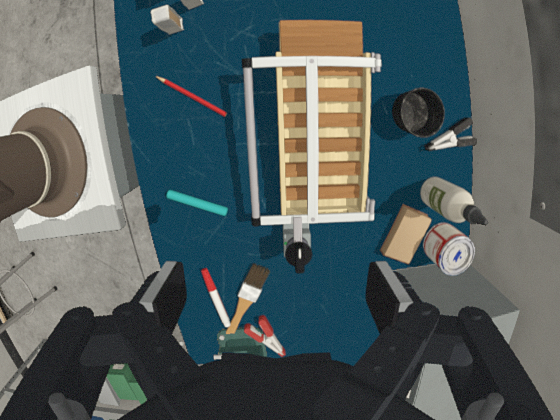

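The wrist view shows the knob at (298,252), the handle bar running from (248,65) to (255,220), and the apron at (321,38). The turquoise look-alike is at (196,202). No sixth dowel shows at the right. I'll fit the deck pose next.

Run:
```python
from h import *
from scipy.optimize import least_squares
p,Rm,o=pose();w=camera('wrist');t=camera('top');s=camera('side')
D={'low_groove':(0,-.1455,-.0075),'apron':(0,.107,0),'deck':(0,0,0)}
obs=[]
near={'top':{'low_groove':(192,329)},'side':{'low_groove':(216,278)}}
for nm,c in (('w',w),('t',t),('s',s)):
    for n in D:
        for x in spot_point(n,c)[:1]: obs.append((nm,n,x['point']));print(nm,n,x['point'],x['p'])
C={'t':t,'s':s}
def pr(nm,q): return np.array(wproj(w,q,p,Rm) if nm=='w' else proj(C[nm],q))
def f(v):
    o,Rd=deckT(v[0],v[1],.04,v[2]);return np.concatenate([pr(a,o+Rd@np.array(D[n]))-u for a,n,u in obs])
r=least_squares(f,[.546,-.007,-5.],loss='soft_l1',f_scale=2.);print(r.x,f(r.x).reshape(-1,2).round(1))
# lines: vertical from wrist: handle ends
o,Rd=deckT(*r.x[:2],.04,r.x[2])
k=spot_point('knob_grip',w)[0]['point'];a=wray(w,k,p,Rm)
kt=spot_point('knob_grip',t)[0]['point'];ks=spot_point('knob_grip',s);print(kt,ks and ks[0])
kz=a[0]+a[1]*(0.084-a[0][2])/a[1][2];print('knob wrist@84',kz,'top@84',atz(t,kt,.084))
print('knob in deck',Rd.T@(kz-o))
h=spot_point('frame_handle',w)[0]['point'];a=wray(w,h,p,Rm);print('handle@60',a[0]+a[1]*(0.06-a[0][2])/a[1][2]);ht=spot_point('frame_handle',t)[0]['point'];print(atz(t,ht,.06))
for y in (-.1225+.0,.1225): pass
im=w['img'].copy()
def dr(q,col=(255,0,0)):
    v=wproj(w,o+Rd@np.array(q),p,Rm);cv2.circle(im,(int(round(v[1])),int(round(v[0]))),2,col,-1)
for y in np.arange(-.1455,.06,.04): dr((-.062,y,0));dr((.062,y,0))
for q in [(-.062,.15,0),(.062,.15,0),(-.062,-.155,.016),(.062,-.155,.016),(-.062,.1,.016),(.062,.1,.016)]: dr(q,(0,0,255))
for y in (-.1,-.05,0,.05,.1): dr((-.111,y,.022),(0,255,0))
save('d_w',cv2.resize(im[0:290,200:420],None,fx=2.7,fy=2.06*1.0))
```

```text
w low_groove [204.7, 317.6] 0.98
w apron [51.7, 322.3] 0.7
t apron [190.5, 248.1] 0.65
s low_groove [219.3, 278.6] 0.84
s deck [224.4, 257.7] 0.86
[ 0.53831348 -0.00716134 -5.92390211] [[ 0.7  1.1]
 [-1.3 -0.2]
 [-2.  -0.7]
 [-5.9  2. ]
 [ 0.2  2. ]]
[180.7, 180.0] {'point': [184.8, 300.8], 'p': 0.56}
knob wrist@84 [ 0.47288898 -0.21671844  0.084     ] top@84 [0.57075661 0.29120818 0.084     ]
knob in deck [-0.04344726 -0.20941224  0.06625248]
handle@60 [ 0.42656335 -0.03596025  0.06      ]
[ 0.4195883  -0.04170671  0.06      ]
```

View pics/d_w.png

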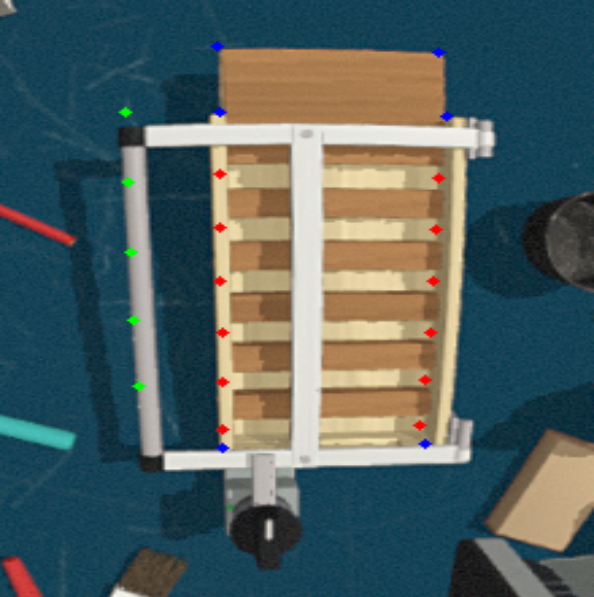

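Run:
```python
from h import *
w=camera('wrist')
im=w['img']
save('e1',cv2.resize(im[0:140,230:400],None,fx=4.6,fy=4.2,interpolation=cv2.INTER_CUBIC))
save('e2',cv2.resize(im[140:280,230:400],None,fx=4.6,fy=4.2,interpolation=cv2.INTER_CUBIC))
```

```text
(no output)
```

View pics/e1.png

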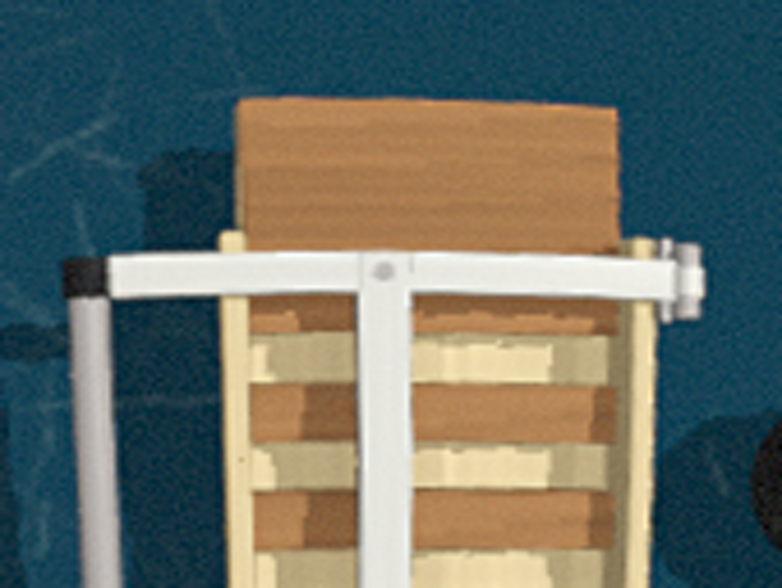

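View pics/e2.png

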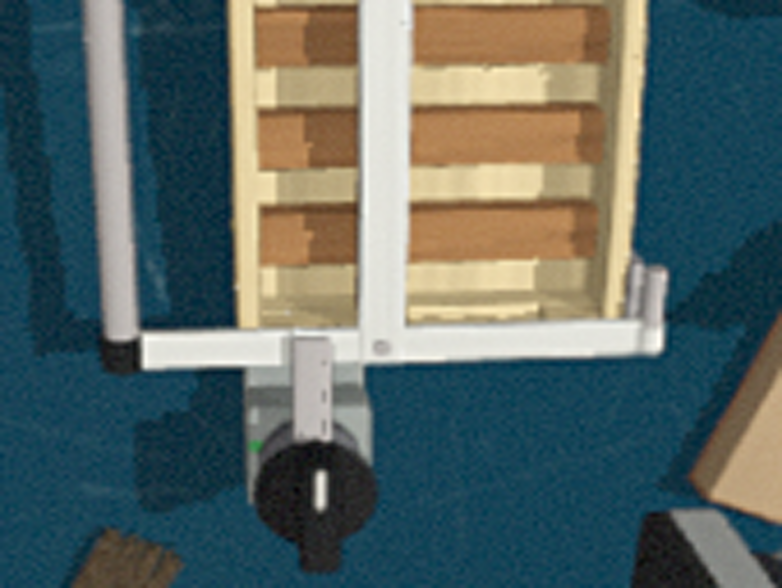

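```bash
cat > fit.py <<'E'
from h import *
from scipy.optimize import least_squares
p,Rm,o=pose();w=camera('wrist');t=camera('top')
e=lambda x,y,b=0:(b+y/4.2,230+x/4.6)
P=[(e(240,98),(-.062,.15,0)),(e(617,107),(.062,.15,0))]
for x,y0,y1,b,Y in [(251,385,440,0,45.25),(252,490,548,0,5.25),(256,8,65,140,-34.75),(258,108,170,140,-74.75),(260,205,262,140,-114.75)]:
    P+=[(e(x,y0,b),(-.062,Y/1e3,0)),(e(x,y1,b),(-.062,(Y-21.5)/1e3,0))]
for x,y0,b,Y in [(617,385,0,45.25),(617,490,0,5.25),(608,8,140,-34.75),(603,108,140,-74.75),(597,207,140,-114.75)]:
    P+=[(e(x,y0,b),(.062,Y/1e3,0))]
def f(v):
    o,Rd=deckT(v[0],v[1],.04,v[2]);return np.concatenate([np.array(wproj(w,o+Rd@np.array(q),p,Rm))-u for u,q in P])
r=least_squares(f,[.546,-.007,-5.]);print(r.x,f(r.x).reshape(-1,2).round(1).tolist())
o,Rd=deckT(*r.x[:2],.04,r.x[2])
def deckz(px,z):
    a,d=wray(w,px,p,Rm);a=Rd.T@(a-o);d=Rd.T@d;return a+d*(z-a[2])/d[2]
for q in [e(97,430),e(105,100,140),e(120,300,140),e(85,278),e(122,353,140)]: print('handle',deckz(q,.022))
print('proj apron top cam',proj(t,o+Rd@np.array([0,.107,0])),'handle mid', proj(t,o+Rd@np.array([-.111,-.02,.022])))
E
python3 fit.py
```

```text
[ 0.54351874 -0.00822753 -5.37040593] [[-0.7, 0.2], [-0.4, 0.4], [-1.0, -0.5], [-0.1, -0.2], [0.0, -0.1], [-0.0, 0.1], [0.3, -0.5], [0.1, -0.3], [1.2, -0.5], [-0.7, -0.3], [1.8, -0.5], [0.5, -0.4], [-0.3, 0.5], [0.1, -0.1], [-0.3, 0.9], [0.0, 0.8], [-0.4, 0.6]]
handle [-0.11061146  0.03053136  0.022     ]
handle [-0.11207984 -0.06216378  0.022     ]
handle [-0.11083094 -0.14057902  0.022     ]
handle [-0.11237152  0.08360939  0.022     ]
handle [-0.11124968 -0.16289937  0.022     ]
proj apron top cam (np.float64(187.10826869299987), np.float64(247.71040572843222)) handle mid (np.float64(226.61552937494326), np.float64(288.8849185024325))
```

```bash
cat >> h.py <<'E'
DO,DR=deckT(.5435,-.0082,.04,-5.4)
D2W=lambda q: DO+DR@np.array(q,float)
W2D=lambda q: DR.T@(np.array(q,float)-DO)
E
python3 - <<'E'
from h import *
p,Rm,o=pose();w=camera('wrist')
for px,z in [((256.7,299.6),.096),((257,298.5),.072)]:
    a,d=wray(w,px,p,Rm);print(a+d*(z-a[2])/d[2])
a,d=wray(w,(256.7,299.6),p,Rm);k=a+d*(.096-a[2])/d[2]
print(W2D(k)); plan([k[0],k[1],.19],Rdown(84.6))
E
```

```text
[ 0.47971376 -0.20352071  0.096     ]
[ 0.47863069 -0.21548768  0.072     ]
[-0.04512185 -0.19350497  0.07664666]
now [ 0.4599 -0.0596  0.3975] toolx ang 83.1 tilt 0.55 gap 0.0853 t 4.625 F [0.3 0.5 0.6]
need(tool) cm [-14.21   3.57  20.67] deg [ 0.35 -0.43 -1.5 ] rows 5
[-2.84, 0.71, 4.13, 0.07, -0.09, -0.3, 0.0]
[-2.84, 0.7, 4.14, 0.07, -0.09, -0.3, 0.0]
[-2.84, 0.69, 4.14, 0.07, -0.09, -0.3, 0.0]
[-2.83, 0.68, 4.14, 0.07, -0.09, -0.3, 0.0]
[-2.83, 0.68, 4.15, 0.07, -0.09, -0.3, 0.0]
```

Emit:
{"method": "carry_out", "body": {"targets": [[-2.8,0.7,4,0,0,-0.3,0],[-2.8,0.7,4,0,0,-0.3,0],[-2.8,0.7,4.1,0.2,-0.2,-0.3,0],[-2.8,0.7,4.1,0.2,-0.2,-0.3,0],[-2.8,0.7,4.1,0,0,-0.3,0],[0,0,0,0,0,0,0]]}}

```text
clock: 5.38
position: [0.4835, -0.2037, 0.1888]
tcp_rot: [2.317, 2.12, 0.004]
wrist_force: [-0.5, -1.1, 0.1]
finger_gap: 0.0857
```

Run:
```python
from h import *
p,Rm,o=pose();w=camera('wrist')
im=w['img'].copy();save('f_w',cv2.resize(im[100:400,130:430],None,fx=2,fy=2))
x=spot_point('knob_grip',w)[:2];print(x,p,np.degrees(np.arctan2(Rm[1,0],Rm[0,0])),Rm[:,2])
for q in x:
    a,d=wray(w,q['point'],p,Rm);print(a+d*(.084-a[2])/d[2],a+d*(.096-a[2])/d[2])
```

```text
[{'point': [216.1, 267.7], 'p': 0.66}] [ 0.48354818 -0.20372641  0.18875272] 84.91581631840613 [ 2.86580025e-03  9.23710993e-04 -9.99995467e-01]
[ 0.47529684 -0.21377091  0.084     ] [ 0.47592915 -0.20973061  0.096     ]
```

View pics/f_w.png

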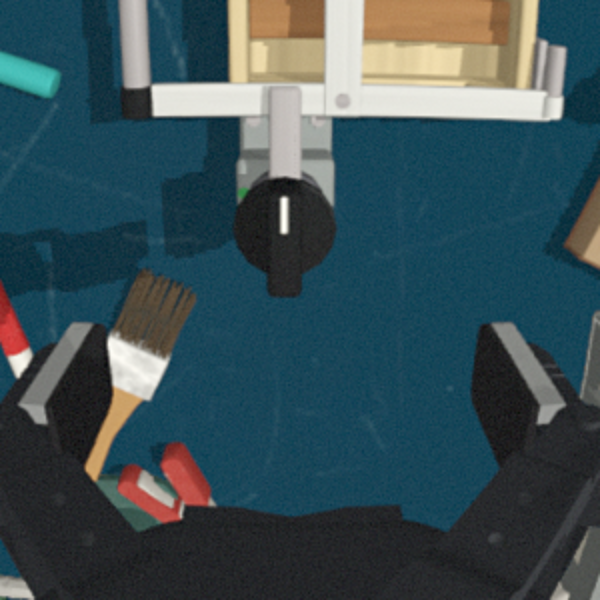

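Run:
```python
from h import *
p,Rm,o=pose();w=camera('wrist')
for c,r,z in [(285,228,.072),(284,222,.096),(284,284,.084)]:
    a,d=wray(w,(100+r/2,130+c/2),p,Rm);print(a+d*(z-a[2])/d[2])
```

```text
[ 0.48136371 -0.21565915  0.072     ]
[ 0.48193413 -0.20527781  0.096     ]
[ 0.47911752 -0.23623937  0.084     ]
```

Run:
```python
from h import *
plan([.481,-.215,.077],Rdown(84.6))
```

```text
now [ 0.4861 -0.2018  0.1924] toolx ang 85.1 tilt 0.56 gap 0.0853 t 5.525 F [-0.4 -0.5  0.2]
need(tool) cm [-1.39 -0.51 11.53] deg [ 0.54 -0.15  0.53] rows 3
[-0.46, -0.17, 3.84, 0.18, -0.05, 0.18, 0.0]
[-0.46, -0.16, 3.84, 0.18, -0.05, 0.18, 0.0]
[-0.46, -0.14, 3.84, 0.18, -0.05, 0.18, 0.0]
```

Emit:
{"method": "carry_out", "body": {"targets": [[-0.5,-0.2,3.8,0.2,0,0.2,0],[-0.5,-0.2,3.8,0.2,0,0.2,0],[-0.5,-0.1,3,0.2,0,0.2,0],[0,0,0,0,0,0,0]]}}

```text
clock: 6.02
position: [0.488, -0.2116, 0.0913]
tcp_rot: [2.311, 2.119, 0.021]
wrist_force: [0.4, 0.8, 0.2]
finger_gap: 0.0857
```

Run:
```python
from h import *
plan([.481,-.215,.077],Rdown(84.6))
w=camera('wrist');save('g_w',w['img'])
plan([.481,-.215,.077],Rdown(84.6))
```

```text
now [ 0.488  -0.2116  0.0913] toolx ang 85.0 tilt 0.84 gap 0.0857 t 6.025 F [0.4 0.8 0.2]
need(tool) cm [-0.41 -0.68  1.42] deg [ 0.76 -0.34  0.43] rows 1
[-0.41, -0.68, 1.42, 0.76, -0.34, 0.43, 0.0]
now [ 0.4889 -0.2119  0.0925] toolx ang 85.0 tilt 0.94 gap 0.0854 t 6.075 F [ 0.6 -0.4 -0.4]
need(tool) cm [-0.39 -0.78  1.53] deg [ 0.89 -0.33  0.44] rows 1
[-0.39, -0.78, 1.53, 0.89, -0.33, 0.44, 0.0]
```

View pics/g_w.png

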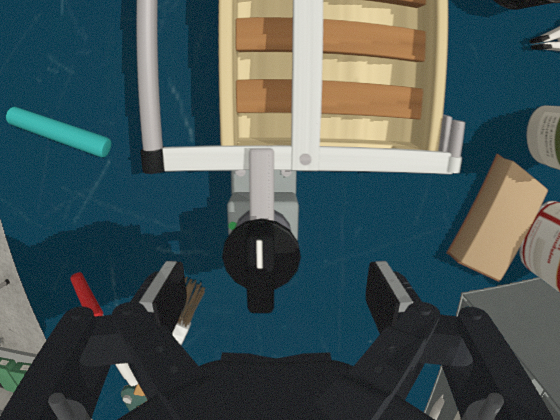

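Emit:
{"method": "carry_out", "body": {"targets": [[-0.3,-0.7,0.3,0.8,-0.3,0.4,0],[-0.1,0,0.7,0,0,0,0],[0,0,0.3,0,0,0,0]]}}

```text
clock: 6.45
position: [0.4842, -0.2149, 0.0829]
tcp_rot: [2.317, 2.113, 0.009]
wrist_force: [-0.1, 0.4, -0.5]
finger_gap: 0.0859
```

Run:
```python
from h import *
plan([.481,-.215,.077],Rdown(84.6))
w=camera('wrist');save('g_w2',w['img'])
```

```text
now [ 0.4842 -0.2149  0.0829] toolx ang 84.7 tilt 0.44 gap 0.0859 t 6.45 F [-0.1  0.4 -0.5]
need(tool) cm [-0.04 -0.32  0.59] deg [ 0.44 -0.02  0.14] rows 1
[-0.04, -0.32, 0.59, 0.44, -0.02, 0.14, 0.0]
```

View pics/g_w2.png

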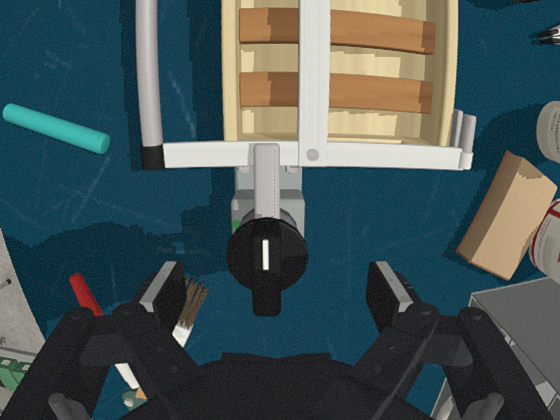

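Run:
```python
from h import *
p,Rm,o=pose();w=camera('wrist')
u=np.array([.094,.9956,0])
for s in (-.022,0,.022):
  for z in (.072,.096): print(s,z,np.round(wproj(w,np.array([.481,-.215,z])+u*s,p,Rm),1))
print('tcp',wproj(w,p,p,Rm))
```

```text
-0.022 0.072 [291.3 272.2]
-0.022 0.096 [317.1 272.1]
0 0.072 [255.6 272.1]
0 0.096 [278.4 272. ]
0.022 0.072 [215.6 272.1]
0.022 0.096 [233.7 271.9]
tcp (np.float64(264.046368100179), np.float64(278.23175432206796))
```

Emit:
{"method": "carry_out", "body": {"targets": [[0,-0.55,0.4,0.4,0,0,0],[0,0,0.1,0,0,0,0.3],[0,0,0,0,0,0,0.6],[0,0,0,0,0,0,0.8],[0,0,0,0,0,0,1],[0,0,0,0,0,0,1],[0,0,0,0,0,0,1]]}}

```text
clock: 7.42
position: [0.4792, -0.2146, 0.0777]
tcp_rot: [2.321, 2.116, 0.001]
wrist_force: [0.6, 0.1, -0.4]
finger_gap: 0.0125
```

Run:
```python
from h import *
plan([.481,-.215,.066],Rdown(84.6))
w=camera('wrist');save('g_w3',w['img'])
```

```text
now [ 0.4792 -0.2146  0.0777] toolx ang 84.7 tilt 0.08 gap 0.0125 t 7.425 F [ 0.6  0.1 -0.4]
need(tool) cm [-0.02  0.18  1.17] deg [0.08 0.   0.12] rows 1
[-0.02, 0.18, 1.17, 0.08, 0.0, 0.12, 0.0]
```

View pics/g_w3.png

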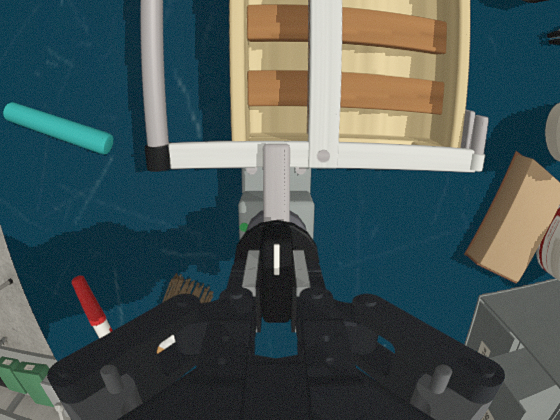

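The knob bar is gripped, with the jaws at (275,260). Now I press it.

Emit:
{"method": "carry_out", "body": {"targets": [[0,0,0.5,0,0,0,1],[0,0,0.5,0,0,0,1],[0,0,0.3,0,0,0,1]]}}

```text
clock: 7.85
position: [0.4801, -0.215, 0.0686]
tcp_rot: [2.321, 2.116, 0.009]
wrist_force: [-16.3, 9.4, 63.2]
finger_gap: 0.0122
```

Emit:
{"method": "carry_out", "body": {"targets": [[0,0,-0.1,0,0,0,1],[0,0,0,0,0,-8,1]]}}

```text
clock: 8.1
position: [0.4797, -0.2148, 0.0709]
tcp_rot: [2.166, 2.275, 0.012]
wrist_force: [-0.8, 1.3, 6.8]
finger_gap: 0.0123
```

Run:
```python
from h import *
plan([.479,-.215,.069])
```

```text
now [ 0.4797 -0.2148  0.0709] toolx ang 92.8 tilt 0.42 gap 0.0123 t 8.1 F [-0.8  1.3  6.8]
need(tool) cm [-0.02 -0.07  0.19] deg [0. 0. 0.] rows 1
[-0.02, -0.07, 0.19, 0.0, 0.0, 0.0, 0.0]
```

Emit:
{"method": "carry_out", "body": {"targets": [[0,0,0.1,0,0,-9.5,1],[0,0,0,0,0,-9.5,1],[0,0,0,0,0,-9.5,1],[0,0,0,0,0,-9.5,1],[0,0,0,0,0,-9.5,1]]}}

```text
clock: 8.72
position: [0.4793, -0.2148, 0.0709]
tcp_rot: [1.026, 2.965, 0.013]
wrist_force: [-0.9, 1.8, 6.3]
finger_gap: 0.0125
```

Emit:
{"method": "carry_out", "body": {"targets": [[0,0,0,0,0,-9.5,1],[0,0,0,0,0,-8,1],[0,0,0,0,0,-2,1],[0,0,-0.4,0,0,0,1],[0,0,-0.4,0,0,0,1]]}}

```text
clock: 9.35
position: [0.4786, -0.2147, 0.0781]
tcp_rot: [0.497, 3.096, 0.016]
wrist_force: [13.0, -3.6, -49.2]
finger_gap: 0.0124
```

Run:
```python
from h import *
plan([.479,-.215,.079])
w=camera('wrist');save('g_w4',w['img'])
```

```text
now [ 0.4786 -0.2147  0.0781] toolx ang 161.8 tilt 0.66 gap 0.0124 t 9.35 F [ 13.   -3.6 -49.2]
need(tool) cm [-0.05 -0.02 -0.09] deg [0. 0. 0.] rows 1
[-0.05, -0.02, -0.09, 0.0, 0.0, 0.0, 0.0]
```

View pics/g_w4.png

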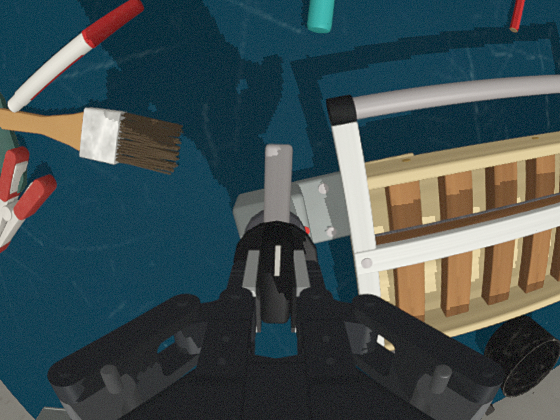

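The arm has turned clear of the frame, with its tip at (278,150), and the indicator has turned red. I open the jaws and rise.

Emit:
{"method": "carry_out", "body": {"targets": [[0,0,0.1,0,0,0,0.6],[0,0,0,0,0,0,0],[0,0,0,0,0,0,0],[0,0,-3,0,0,0,0],[0,0,-5,0,0,0,0],[0,0,-3,0,0,0,0]]}}

```text
clock: 10.15
position: [0.4758, -0.2152, 0.1869]
tcp_rot: [-0.496, -3.101, -0.015]
wrist_force: [0.8, 0.2, -0.8]
finger_gap: 0.0855
```

Run:
```python
from h import *
h=D2W([-.111,-.04,.022]);print(h)
plan([h[0],h[1],.16],Rdown(84.6))
for d in (1.57,1.65):
  c,s=np.cos(d),np.sin(d); print(D2W([.078-.189*c,-.04,.022+.189*s]))
```

```text
[ 0.4290325  -0.03964772  0.05769834]
now [ 0.4758 -0.2152  0.1869] toolx ang 161.8 tilt 0.55 gap 0.0855 t 10.15 F [ 0.8  0.2 -0.8]
need(tool) cm [ 9.91 15.2   2.85] deg [ 0.34 -0.49 77.24] rows 9
[1.1, 1.69, 0.32, 0.04, -0.05, 8.58, 0.0]
[1.34, 1.51, 0.31, 0.04, -0.05, 8.58, 0.0]
[1.55, 1.29, 0.31, 0.04, -0.05, 8.58, 0.0]
[1.73, 1.04, 0.31, 0.04, -0.05, 8.58, 0.0]
[1.86, 0.77, 0.31, 0.04, -0.05, 8.58, 0.0]
[1.96, 0.49, 0.31, 0.04, -0.05, 8.58, 0.0]
[2.01, 0.19, 0.3, 0.04, -0.05, 8.58, 0.0]
[2.02, -0.11, 0.3, 0.04, -0.05, 8.58, 0.0]
[1.98, -0.41, 0.3, 0.04, -0.05, 8.58, 0.0]
[ 0.61518468 -0.07708823  0.24566292]
[ 0.63022783 -0.07844802  0.24507372]
```

Emit:
{"method": "carry_out", "body": {"targets": [[1.1,1.7,0.3,0,0,8.6,0],[1.3,1.5,0.3,0,0,8.6,0],[1.6,1.3,0.3,0,0,8.6,0],[1.7,1,0.3,0,0,8.6,0],[1.9,0.8,0.3,0,0,8.6,0],[2,0.5,0.3,0,0,8.6,0],[2,0.2,0.3,0,0,8.6,0],[2,-0.1,0.3,0,0,8.6,0]]}}

```text
clock: 11.15
position: [0.4381, -0.056, 0.1694]
tcp_rot: [2.206, 2.233, 0.023]
wrist_force: [-0.4, 0.4, 0.4]
finger_gap: 0.0854
```

Run:
```python
from h import *
h=D2W([-.111,-.04,.022])
plan([h[0],h[1],.12],Rdown(84.6))
p,Rm,o=pose();w=camera('wrist');im=w['img'].copy()
for y in (-.14,-.1,-.04,0,.04):
    v=wproj(w,D2W([-.111,y,.022]),p,Rm);cv2.circle(im,(int(v[1]),int(v[0])),2,(0,255,0),-1)
save('h_w',im)
```

```text
now [ 0.4381 -0.056   0.1694] toolx ang 90.7 tilt 0.84 gap 0.0854 t 11.15 F [-0.4  0.4  0.4]
need(tool) cm [ 1.6  -0.95  4.95] deg [ 0.67 -0.52  6.09] rows 1
[1.6, -0.95, 4.95, 0.67, -0.52, 6.09, 0.0]
```

View pics/h_w.png

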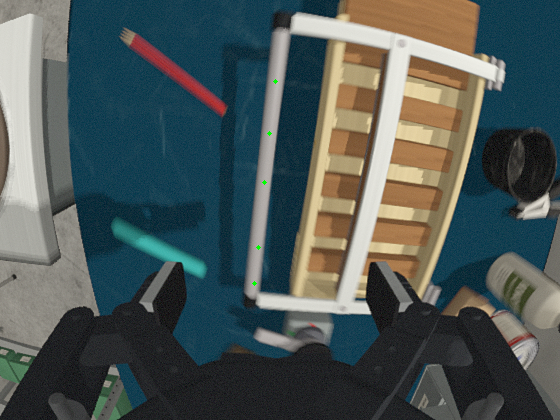

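Emit:
{"method": "carry_out", "body": {"targets": [[0.8,-0.5,2,0.3,-0.2,3,0.6],[0.8,-0.45,2,0.3,-0.2,3,0.6],[0,0,0.9,0,0,0,0.6],[0,0,0,0,0,0,0.6]]}}

```text
clock: 11.7
position: [0.4295, -0.0368, 0.1204]
tcp_rot: [-2.323, -2.114, -0.008]
wrist_force: [0.2, -0.3, 0.6]
finger_gap: 0.0341
```

Run:
```python
from h import *
h=D2W([-.111,-.04,.022])
plan([h[0],h[1],.046],Rdown(84.6))
p,Rm,o=pose();w=camera('wrist');im=w['img'].copy()
save('h_w2',im)
```

```text
now [ 0.4295 -0.0368  0.1204] toolx ang 84.6 tilt 0.28 gap 0.0341 t 11.7 F [ 0.2 -0.3  0.6]
need(tool) cm [-0.32 -0.04  7.44] deg [ 0.16 -0.23  0.01] rows 2
[-0.16, -0.02, 3.72, 0.08, -0.11, 0.0, 0.0]
[-0.15, -0.01, 3.72, 0.08, -0.11, 0.0, 0.0]
```

View pics/h_w2.png

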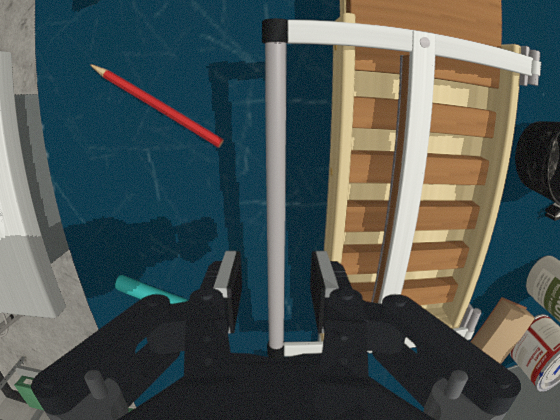

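The bar is centred between the jaws at (276,260). I descend and grip it.

Emit:
{"method": "carry_out", "body": {"targets": [[0,0,3.7,0,0,0,0.6],[0,0,2.8,0,0,0,0.6],[0,0,0.7,0,0,0,0.6],[0,0,0.2,0,0,0,0.8],[0,0,0,0,0,0,1],[0,0,0,0,0,0,1],[0,0,0,0,0,0,1]]}}

```text
clock: 12.62
position: [0.4296, -0.0377, 0.0496]
tcp_rot: [-2.32, -2.114, -0.011]
wrist_force: [-1.5, 0.1, -3.5]
finger_gap: 0.0093
```

Run:
```python
from h import *
p,Rm,o=pose();print(p,o['finger_gap'],o['wrist_force'],np.degrees(np.arctan2(Rm[1,0],Rm[0,0])))
# arc rows in tool axes
prev=0
def P(d): return D2W([.078-.189*np.cos(d),-.04,.022+.189*np.sin(d)])
N=10
for i in range(1,N+1):
    d=1.65*i/N; q=Rm.T@(P(d)-P(1.65*(i-1)/N))*100; print(round(d,2),q.round(2), (P(d)).round(3))
```

```text
[ 0.42958615 -0.03768676  0.04955912] 0.009316855922380156 [-1.52299295  0.07935882 -3.53250983] 84.69427843909725
0.16 [-0.3   0.26 -3.09] [ 0.431 -0.043  0.089]
0.33 [-0.29  0.77 -3.  ] [ 0.439 -0.047  0.119]
0.49 [-0.28  1.26 -2.84] [ 0.451 -0.051  0.147]
0.66 [-0.26  1.71 -2.59] [ 0.467 -0.055  0.173]
0.82 [-0.23  2.11 -2.28] [ 0.488 -0.06   0.196]
0.99 [-0.19  2.46 -1.9 ] [ 0.512 -0.064  0.215]
1.15 [-0.15  2.74 -1.48] [ 0.539 -0.068  0.23 ]
1.32 [-0.1   2.95 -1.01] [ 0.569 -0.072  0.24 ]
1.48 [-0.06  3.07 -0.51] [ 0.599 -0.076  0.245]
1.65 [-0.01  3.11 -0.  ] [ 0.63  -0.078  0.245]
```

Emit:
{"method": "carry_out", "body": {"targets": [[-0.3,0.3,-3,0,0,0,1],[-0.3,0.8,-3,0,0,0,1],[-0.3,1.2,-2.8,0,0,0,1]]}}

```text
clock: 13.0
position: [0.4505, -0.0491, 0.1391]
tcp_rot: [-2.317, -2.113, -0.007]
wrist_force: [8.9, 2.2, -10.6]
finger_gap: 0.0094
```

```bash
cat > arc.py <<'E'
from h import *
import sys
p,Rm,o=pose();print(p,o['finger_gap'],o['wrist_force'])
off=-.008
q=W2D(p-[0,0,off]);d=np.arctan2(q[2]-.022,.078-q[0]);r=np.hypot(q[2]-.022,.078-q[0]);print('ang',d,'r',r,'y',q[1])
P=lambda d: D2W([.078-.189*np.cos(d),-.04,.022+.189*np.sin(d)])+[0,0,off]
g=float(sys.argv[1]);N=int(np.ceil(abs(g-d)/.17));pp=p
for i in range(1,N+1):
    n=P(d+(g-d)*i/N);print((Rm.T@(n-pp)*100).round(2));pp=n
E
python3 arc.py 1.66
```

```text
[ 0.4504582  -0.04913261  0.13909641] 0.00938171150634011 [  8.92567512   2.22184427 -10.55400629]
ang 0.4933914803317952 r 0.18936161762866996 y -0.038041131683136185
[-0.45  1.74 -2.59]
[-0.23  2.13 -2.31]
[-0.19  2.48 -1.92]
[-0.15  2.77 -1.49]
[-0.11  2.98 -1.01]
[-0.06  3.11 -0.5 ]
[-0.01  3.15  0.02]
```

Emit:
{"method": "carry_out", "body": {"targets": [[-0.4,1.7,-2.6,0,0,0,1],[-0.2,2.1,-2.3,0,0,0,1],[-0.2,2.5,-1.9,0,0,0,1],[-0.1,2.8,-1.5,0,0,0,1]]}}

```text
clock: 13.5
position: [0.5398, -0.0665, 0.2268]
tcp_rot: [-2.314, -2.112, -0.009]
wrist_force: [-0.0, -2.3, -9.3]
finger_gap: 0.0091
```

```bash
python3 arc.py 1.66
```

```text
[ 0.53983145 -0.06649848  0.22681152] 0.009063950262396309 [-0.02977139 -2.33265836 -9.29901964]
ang 1.166162694388906 r 0.1934706094455702 y -0.03770180574600097
[-0.29  3.12 -0.56]
[-0.06  3.07 -0.49]
[-0.01  3.11  0.01]
```

Emit:
{"method": "carry_out", "body": {"targets": [[-0.3,3.1,-0.6,0,0,0,1],[-0.1,3,-0.5,0,0,0,1],[0,3,0,0,0,0,1],[0,0,0,0,0,0,1]]}}

```text
clock: 14.0
position: [0.6335, -0.0776, 0.2436]
tcp_rot: [-2.312, -2.113, -0.016]
wrist_force: [1.7, -2.1, -4.2]
finger_gap: 0.0092
```

```bash
python3 arc.py 1.66;  python3 - <<'E'
from h import *
s=camera('side');save('i_s',s['img']);t=camera('top');save('i_t',t['img'])
E
```

```text
[ 0.63354811 -0.07763241  0.24359482] 0.009186140605052589 [ 1.73381517 -2.08923154 -4.24723185]
ang 1.6638784450142405 r 0.1956221861408009 y -0.038200063868372894
[-0.12 -0.14  0.67]
```

View pics/i_s.png

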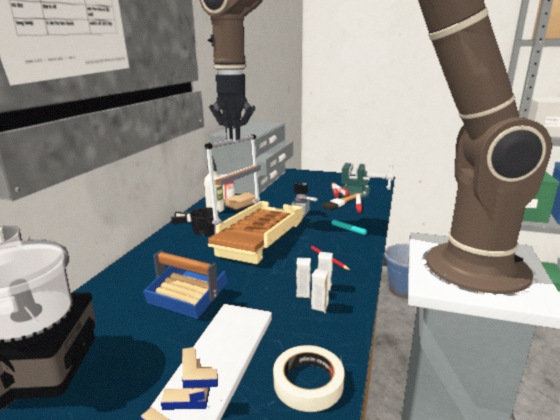

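View pics/i_t.png

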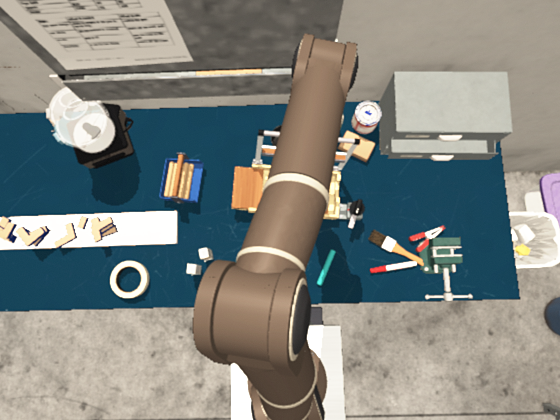

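The frame stands upright, with its bars at (210,150)–(258,200) in the side view. I release it, rise and go to the scoop.

Emit:
{"method": "carry_out", "body": {"targets": [[0,0,0,0,0,0,0.5],[0,0,0,0,0,0,0.5],[0,0,0,0,0,0,0.5],[0,0,-2,0,0,0,0.5],[0,0,-4,0,0,0,0.5],[0,-2,-4,0,0,0,0.2]]}}

```text
clock: 14.85
position: [0.6093, -0.0747, 0.3448]
tcp_rot: [-2.304, -2.113, -0.013]
wrist_force: [-0.6, 0.5, -0.1]
finger_gap: 0.0597
```

Run:
```python
from h import *
t=camera('top');s=camera('side')
for n in ['scoop_grip','scoop_lip']:
    a=spot_point(n,t);b=spot_point(n,s);print(n,a[0],b[0],*tri([ray(t,a[0]['point']),ray(s,b[0]['point'])]))
plan([.56,.25,.30],Rdown(175))
```

```text
scoop_grip {'point': [175.3, 176.6], 'p': 0.73} {'point': [260.2, 180.3], 'p': 0.67} [0.58979391 0.30200401 0.08825925] [np.float64(0.0038661528808193435), np.float64(0.003866152880819583)]
scoop_lip {'point': [182.9, 203.2], 'p': 0.89} {'point': [274.5, 203.7], 'p': 0.6} [0.58020127 0.23642398 0.01972009] [np.float64(0.0016838720470130535), np.float64(0.0016838720470133438)]
now [ 0.609  -0.0747  0.3431] toolx ang 85.0 tilt 1.04 gap 0.0682 t 15.15 F [ 1.   0.3 -0.4]
need(tool) cm [31.84 -7.66  4.9 ] deg [  0.48  -1.06 -89.97] rows 10
[3.18, -0.77, 0.49, 0.05, -0.11, -9.0, 0.0]
[3.27, -0.26, 0.48, 0.05, -0.11, -9.0, 0.0]
[3.27, 0.26, 0.48, 0.05, -0.11, -9.0, 0.0]
[3.19, 0.76, 0.47, 0.05, -0.11, -9.0, 0.0]
[3.03, 1.25, 0.47, 0.05, -0.11, -9.0, 0.0]
[2.8, 1.71, 0.46, 0.05, -0.11, -9.0, 0.0]
[2.5, 2.13, 0.45, 0.05, -0.11, -9.0, 0.0]
[2.13, 2.49, 0.45, 0.05, -0.11, -9.0, 0.0]
[1.72, 2.8, 0.44, 0.05, -0.11, -9.0, 0.0]
[1.26, 3.03, 0.44, 0.05, -0.11, -9.0, 0.0]
```

Emit:
{"method": "carry_out", "body": {"targets": [[3.2,-0.8,0,0,0,-9,0],[3.3,-0.3,0,0,0,-9,0],[3.3,0.3,0.2,0,0,-9,0],[3.2,0.8,0.5,0,0,-9,0],[3,1.3,0.5,0,0,-9,0],[2.8,1.7,0.5,0,0,-9,0],[2.5,2.1,0.5,0,0,-9,0],[2.1,2.5,0.5,0,0,-9,0]]}}

```text
clock: 16.15
position: [0.5626, 0.1908, 0.3073]
tcp_rot: [-0.566, -3.065, -0.011]
wrist_force: [-0.2, 0.1, 0.7]
finger_gap: 0.0851
```

Emit:
{"method": "carry_out", "body": {"targets": [[1.7,2.8,0.5,0,0,-9,0],[1.3,3,0.5,0,0,-9,0],[0,0,0,0,0,0,0]]}}

```text
clock: 16.52
position: [0.5465, 0.2606, 0.2922]
tcp_rot: [-0.051, -3.109, -0.013]
wrist_force: [-0.1, -0.3, -0.5]
finger_gap: 0.0852
```

Run:
```python
from h import *
plan([.56,.25,.30],Rdown(175))
p,Rm,o=pose();w=camera('wrist');save('j_w',w['img'])
for n in ['scoop_grip','scoop_lip','scoop','dowel_1']:
  for x in spot_point(n,w)[:6]: print(n,x)
```

```text
now [0.5465 0.2606 0.2922] toolx ang 178.1 tilt 1.89 gap 0.0852 t 16.525 F [-0.1 -0.3 -0.5]
need(tool) cm [-1.36 -1.01 -0.84] deg [ 0.41 -1.85  3.1 ] rows 1
[-1.36, -1.01, -0.84, 0.41, -1.85, 3.1, 0.0]
scoop_grip {'point': [218.3, 311.0], 'p': 0.67}
scoop_lip {'point': [201.8, 265.9], 'p': 0.73}
scoop_lip {'point': [203.9, 295.5], 'p': 0.64}
scoop {'point': [204.3, 305.0], 'p': 0.89}
scoop {'point': [189.6, 149.3], 'p': 0.17}
dowel_1 {'point': [208.5, 302.7], 'p': 0.82}
dowel_1 {'point': [208.8, 339.6], 'p': 0.81}
dowel_1 {'point': [205.1, 294.4], 'p': 0.79}
dowel_1 {'point': [46.9, 32.5], 'p': 0.75}
dowel_1 {'point': [206.3, 330.9], 'p': 0.73}
dowel_1 {'point': [210.6, 313.4], 'p': 0.4}
```

View pics/j_w.png

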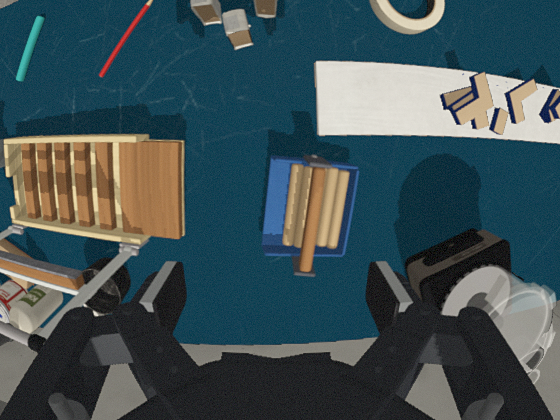

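Five dowels lie in the scoop, at columns 294–340 near row 207. The handle bar runs from (316,160) to (305,273), and the lip is on the left at about (266,205), towards the rack.

```bash
cat > sc.py <<'E'
from h import *
import sys
a=[float(v) for v in sys.argv[1:]]
p,Rm,o=pose();w=camera('wrist')
def g(px,z):
    q,d=wray(w,px,p,Rm);return q+d*(z-q[2])/d[2]
e1=g((a[1],a[0]),.091);e2=g((a[3],a[2]),.091);v=e2-e1
print('len',np.linalg.norm(v),'mid',(e1+e2)/2,'x dir deg',np.degrees(np.arctan2(v[1],v[0])))
E
python3 sc.py 316 160 305 273
```

```text
len 0.135190250986304 mid [0.59011487 0.29350177 0.091     ] x dir deg -6.009762142630156
```

Run:
```python
from h import *
plan([.590,.2935,.15],Rdown(174))
```

```text
now [0.5489 0.2561 0.2945] toolx ang 177.6 tilt 1.66 gap 0.0856 t 16.825 F [ 0.2  0.1 -0.2]
need(tool) cm [-4.34  3.8  14.37] deg [ 0.39 -1.61  3.57] rows 3
[-1.45, 1.27, 4.79, 0.13, -0.54, 1.19, 0.0]
[-1.38, 1.31, 4.8, 0.13, -0.54, 1.19, 0.0]
[-1.3, 1.35, 4.81, 0.13, -0.54, 1.19, 0.0]
```

Emit:
{"method": "carry_out", "body": {"targets": [[-1.5,1.3,4.8,0.1,-0.5,1.2,0],[-1.4,1.3,4.8,0.1,-0.5,1.2,0],[-1.3,1.3,4.8,0.1,-0.5,1.2,0],[0,0,0,0,0,0,0]]}}

```text
clock: 17.32
position: [0.5951, 0.2911, 0.1492]
tcp_rot: [0.18, 3.132, 0.005]
wrist_force: [-0.0, 0.5, 0.3]
finger_gap: 0.0854
```

Run:
```python
from h import *
plan([.590,.2935,.064],Rdown(174))
p,Rm,o=pose();w=camera('wrist');save('k_w',w['img'])
```

```text
now [0.5951 0.2911 0.1492] toolx ang 173.4 tilt 0.32 gap 0.0854 t 17.325 F [-0.   0.5  0.3]
need(tool) cm [0.57 0.15 8.52] deg [ 0.21  0.23 -0.57] rows 2
[0.28, 0.07, 4.26, 0.11, 0.12, -0.29, 0.0]
[0.27, 0.08, 4.26, 0.11, 0.12, -0.29, 0.0]
```

View pics/k_w.png

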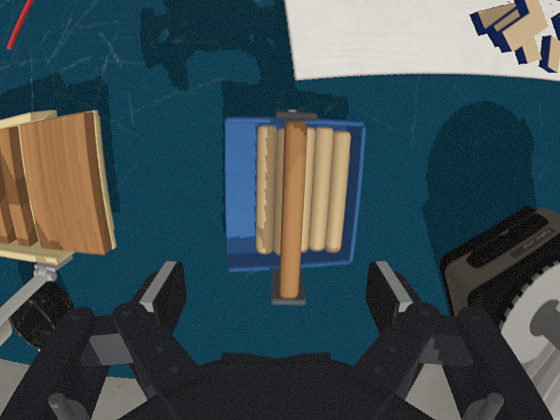

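```bash
python3 sc.py 295 114 289 302;python3 sc.py 296 122 289 296
```

```text
len 0.1346534741133796 mid [0.59176934 0.30125092 0.091     ] x dir deg -7.416178462976528
len 0.12559782495976443 mid [0.5934524  0.30188197 0.091     ] x dir deg -7.83715294605409
```

Run:
```python
from h import *
plan([.591,.3015,.064],Rdown(172.5))
```

```text
now [0.5978 0.2916 0.1554] toolx ang 173.4 tilt 0.85 gap 0.0855 t 17.475 F [0.6 0.2 1.4]
need(tool) cm [0.89 0.83 9.14] deg [0.52 0.67 0.9 ] rows 2
[0.45, 0.41, 4.57, 0.26, 0.33, 0.45, 0.0]
[0.42, 0.43, 4.57, 0.26, 0.33, 0.45, 0.0]
```

Emit:
{"method": "carry_out", "body": {"targets": [[0.5,0.4,3.5,0.3,0.4,0.5,0.2],[0.4,0.4,3.5,0.3,0.3,0.4,0.3],[0,0,1,0,0,0,0.3]]}}

```text
clock: 17.85
position: [0.5957, 0.3017, 0.0844]
tcp_rot: [0.209, 3.123, 0.011]
wrist_force: [-0.1, 0.1, 0.3]
finger_gap: 0.0593
```

Run:
```python
from h import *
plan([.591,.3015,.064],Rdown(172.5))
p,Rm,o=pose();w=camera('wrist');save('k_w2',w['img'])
```

```text
now [0.5957 0.3017 0.0844] toolx ang 172.3 tilt 0.8 gap 0.0593 t 17.85 F [-0.1  0.1  0.3]
need(tool) cm [ 0.48 -0.1   2.03] deg [ 0.45  0.66 -0.15] rows 1
[0.48, -0.1, 2.03, 0.45, 0.66, -0.15, 0.0]
```

View pics/k_w2.png

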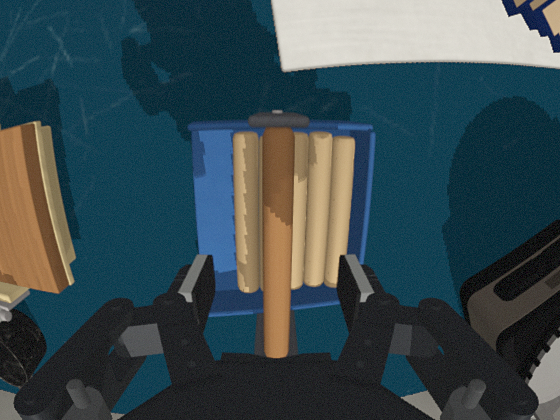

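Emit:
{"method": "carry_out", "body": {"targets": [[0.5,0,1.6,0.4,0.6,0,0.3],[0,0,0.5,0,0,0,0.4],[0,0,0.1,0,0,0,0.8],[0,0,0,0,0,0,1],[0,0,0,0,0,0,1],[0,0,0,0,0,0,1]]}}

```text
clock: 18.65
position: [0.5939, 0.3023, 0.0658]
tcp_rot: [0.211, 3.128, 0.006]
wrist_force: [0.3, 0.5, -2.3]
finger_gap: 0.0129
```

Run:
```python
from h import *
plan([.591,.3015,.16],Rdown(172.5))
p,Rm,o=pose();w=camera('wrist');save('k_w3',w['img'])
```

```text
now [0.5939 0.3023 0.0658] toolx ang 172.3 tilt 0.45 gap 0.0129 t 18.65 F [ 0.3  0.5 -2.3]
need(tool) cm [ 0.22 -0.08 -9.42] deg [ 0.25  0.37 -0.23] rows 2
[0.11, -0.04, -4.71, 0.12, 0.18, -0.11, 0.0]
[0.12, -0.05, -4.71, 0.12, 0.18, -0.11, 0.0]
```

View pics/k_w3.png

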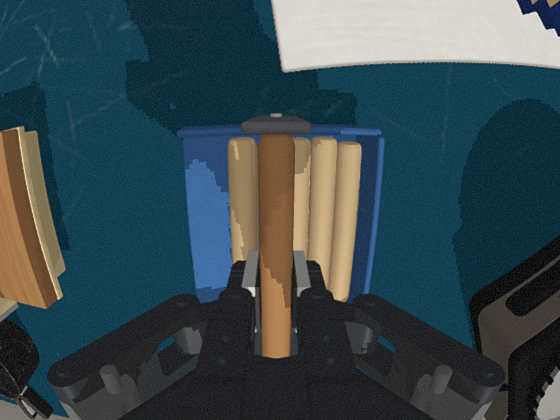

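Run:
```python
from h import *
w=camera('wrist')
p=np.array([.5955,.2912,.150]);Rm=Rdown(173.4)
a=np.deg2rad(-7.7);sx=np.array([np.cos(a),np.sin(a),0]);g=np.array([.5925,.3015,.08])
def gp(c,r,z):
    q,d=wray(w,(r,c),p,Rm);return q+d*(z-q[2])/d[2]
for nm,A,B,z in [('dR',(342,131),(333,252),.025),('d4',(326,127),(318,251),.028),('dL',(266,125),(264,254),.04),('handle',(295.5,114),(289,302),.091),('scoop back',(364,122),(354,262),.04),('lip',(226,118),(230,270),.03)]:
    x1=gp(*A,z);x2=gp(*B,z);print(nm,np.linalg.norm(x1-x2).round(4),'mid x in scoop',((x1+x2)/2-g)@sx*1e3)
```

```text
dR 0.1091 mid x in scoop -1.4244815416933578
d4 0.1096 mid x in scoop -4.019445566727993
dL 0.1083 mid x in scoop -5.430131449607289
handle 0.1329 mid x in scoop -2.8629555188706637
scoop back 0.121 mid x in scoop -4.543356495134832
lip 0.1354 mid x in scoop 3.0662107723687813
```

```bash
cat >> h.py <<'E'
def scoopTCP(lipdeck,th,yaw=-5.4,gz=.0142,gx=.0044,h=0.):
    """lipdeck: lip point in deck coords; h extra world height"""
    Rs=(R.from_euler('z',yaw,degrees=True)*R.from_euler('x',th,degrees=True)).as_matrix()
    lip=D2W(lipdeck)+[0,0,h]; grip=lip-Rs@np.array([0,-.054,-.055])
    T=grip-gz*Rs[:,2]+gx*Rs[:,0]
    return T,np.column_stack([-Rs[:,0],Rs[:,1],-Rs[:,2]])
E
python3 - <<'E'
from h import *
for th,h in [(0,.08),(0,.045),(8,.022),(15,.018),(22,.015),(28,.015)]:
    T,Rt=scoopTCP([0,.118,0],th,h=h);print(th,h,T.round(4),Rt[:,2].round(3))
T,Rt=scoopTCP([0,.118,0],0,h=.08)
plan([.590,.302,T[2]],Rdown(174.6))
E
```

```text
0 0.08 [0.564  0.162  0.1731] [-0.  0. -1.]
0 0.045 [0.564  0.162  0.1381] [-0.  0. -1.]
8 0.022 [0.5634 0.1558 0.1223] [ 0.013  0.139 -0.99 ]
15 0.018 [0.5628 0.1496 0.1237] [ 0.024  0.258 -0.966]
22 0.015 [0.5622 0.1428 0.1254] [ 0.035  0.373 -0.927]
28 0.015 [0.5616 0.1366 0.1287] [ 0.044  0.467 -0.883]
now [0.5939 0.3023 0.0658] toolx ang 172.3 tilt 0.44 gap 0.0131 t 18.75 F [ 1.   0.1 -1.7]
need(tool) cm [  0.31  -0.04 -10.73] deg [ 0.24  0.37 -2.33] rows 2
[0.16, -0.02, -5.37, 0.12, 0.18, -1.17, 0.0]
[0.17, -0.03, -5.37, 0.12, 0.18, -1.17, 0.0]
```

Emit:
{"method": "carry_out", "body": {"targets": [[0,0,-1.5,0,0,0,1],[0,0,-2.5,0,0.2,-0.8,1],[0.1,0,-3,0.1,0.2,-0.8,1],[0.1,0,-3,0.1,0,-0.7,1],[0,0,-0.5,0,0,0,1]]}}

```text
clock: 19.38
position: [0.5909, 0.3013, 0.1759]
tcp_rot: [-0.148, -3.136, 0.001]
wrist_force: [0.1, 0.4, -2.9]
finger_gap: 0.0129
```

Run:
```python
from h import *
T,Rt=scoopTCP([0,.118,0],0,h=.07)
plan(T,Rt,maxd=3)
s=camera('side');save('l_s',s['img'][100:350,100:400]);w=camera('wrist');save('l_w',w['img'])
```

```text
now [0.5909 0.3013 0.1759] toolx ang 174.6 tilt 0.13 gap 0.0129 t 19.375 F [ 0.1  0.4 -2.9]
need(tool) cm [  1.36 -14.12   1.29] deg [-0.06 -0.11  0.01] rows 5
[0.27, -2.82, 0.26, -0.01, -0.02, 0.0, 0.0]
[0.27, -2.82, 0.26, -0.01, -0.02, 0.0, 0.0]
[0.27, -2.82, 0.26, -0.01, -0.02, 0.0, 0.0]
[0.27, -2.82, 0.26, -0.01, -0.02, 0.0, 0.0]
[0.27, -2.82, 0.26, -0.01, -0.02, 0.0, 0.0]
```

View pics/l_s.png

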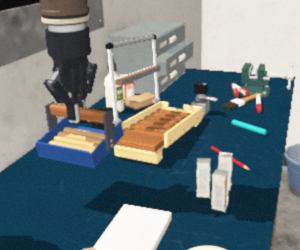

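View pics/l_w.png

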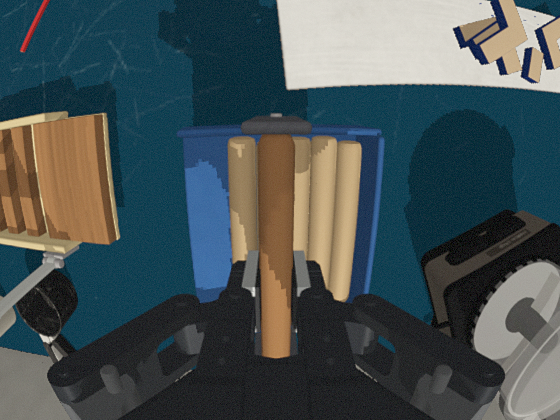

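The scoop is lifted level with the dowels still in it. I move it over the apron with gentle acceleration.

Emit:
{"method": "carry_out", "body": {"targets": [[0.1,-1,0,0,0,0,1],[0.2,-2,0,0,0,0,1],[0.3,-3,0.2,0,0,0,1],[0.3,-3,0.3,0,0,0,1],[0.3,-2.6,0.3,0,0,0,1],[0.2,-1.6,0.2,0,0,0,1],[0,-0.8,0.2,0,0,0,1]]}}

```text
clock: 20.35
position: [0.5568, 0.1492, 0.1554]
tcp_rot: [-0.154, -3.123, 0.016]
wrist_force: [0.9, 0.1, -3.0]
finger_gap: 0.0127
```

```bash
cat > pour.py <<'E'
from h import *
import sys
for a in sys.argv[1:]:
    th,h,*y=map(float,a.split(','));T,Rt=scoopTCP([0,y[0] if y else .118,0],th,h=h);print('->',a);plan(T,Rt,maxd=2.5,maxa=8)
E
python3 pour.py 0,.045 8,.022;python3 - <<'E'
from h import *
w=camera('wrist');save('m_w',w['img'])
s=camera('side');save('m_s',cv2.resize(s['img'][130:300,170:370],None,fx=3,fy=3))
E
```

```text
-> 0,.045
now [0.5568 0.1492 0.1554] toolx ang 174.3 tilt 1.02 gap 0.0127 t 20.35 F [ 0.9  0.1 -3. ]
need(tool) cm [-0.61  1.36  1.71] deg [-0.63 -0.8  -0.25] rows 1
[-0.61, 1.36, 1.71, -0.63, -0.8, -0.25, 0.0]
-> 8,.022
now [0.5568 0.1492 0.1554] toolx ang 174.3 tilt 1.02 gap 0.0127 t 20.35 F [ 0.9  0.1 -3. ]
need(tool) cm [-0.64  0.75  3.3 ] deg [-8.63 -0.79 -0.3 ] rows 2
[-0.32, 0.38, 1.65, -4.31, -0.39, -0.15, 0.0]
[-0.31, 0.25, 1.68, -4.31, -0.39, -0.15, 0.0]
```

View pics/m_w.png

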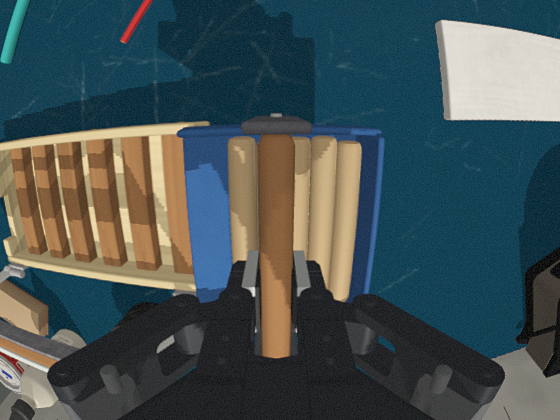

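View pics/m_s.png

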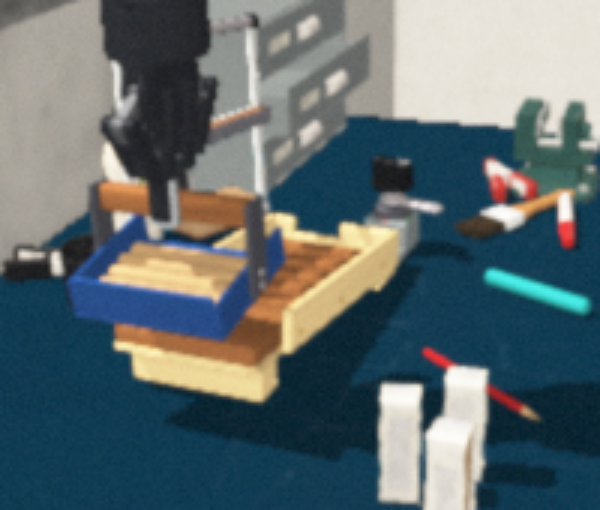

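Emit:
{"method": "carry_out", "body": {"targets": [[-0.6,1,0.3,-1,-0.6,-0.2,1],[0,0,1.4,-3.5,-0.2,0,1],[0,-0.2,1.2,-3.5,0,0,1]]}}

```text
clock: 20.82
position: [0.5661, 0.1658, 0.1262]
tcp_rot: [0.135, 3.12, 0.214]
wrist_force: [-0.6, 0.2, -3.4]
finger_gap: 0.0127
```

```bash
python3 pour.py 8,.022 22,.015
```

```text
-> 8,.022
now [0.5661 0.1658 0.1262] toolx ang 175.0 tilt 7.88 gap 0.0127 t 20.825 F [-0.6  0.2 -3.4]
need(tool) cm [ 0.18 -1.06  0.25] deg [-0.12  0.23  0.45] rows 1
[0.18, -1.06, 0.25, -0.12, 0.23, 0.45, 0.0]
-> 22,.015
now [0.5661 0.1658 0.1262] toolx ang 175.0 tilt 7.88 gap 0.0127 t 20.825 F [-0.6  0.2 -3.4]
need(tool) cm [ 0.19 -2.31 -0.24] deg [-14.12   0.17   0.48] rows 2
[0.1, -1.15, -0.12, -7.06, 0.09, 0.24, 0.0]
[0.09, -1.13, -0.26, -7.06, 0.09, 0.24, 0.0]
```

Emit:
{"method": "carry_out", "body": {"targets": [[0.2,-0.9,0.1,0,0.2,0.4,1],[0,0,0,0,0,0,1]]}}

```text
clock: 21.08
position: [0.5634, 0.1575, 0.1231]
tcp_rot: [0.147, 3.125, 0.214]
wrist_force: [0.6, 0.1, -2.6]
finger_gap: 0.0132
```

```bash
python3 pour.py 8,.022 22,.015
python3 - <<'E'
from h import *
w=camera('wrist');save('n_w',w['img'])
s=camera('side');save('n_s',cv2.resize(s['img'][130:300,170:370],None,fx=3,fy=3))
E
```

```text
-> 8,.022
now [0.5634 0.1575 0.1231] toolx ang 174.6 tilt 7.84 gap 0.0132 t 21.075 F [ 0.6  0.1 -2.6]
need(tool) cm [-0.02 -0.17  0.06] deg [-0.16 -0.04  0.03] rows 1
[-0.02, -0.17, 0.06, -0.16, -0.04, 0.03, 0.0]
-> 22,.015
now [0.5634 0.1575 0.1231] toolx ang 174.6 tilt 7.84 gap 0.0132 t 21.075 F [ 0.6  0.1 -2.6]
need(tool) cm [-0.02 -1.42 -0.43] deg [-14.16  -0.05   0.02] rows 2
[-0.01, -0.71, -0.21, -7.08, -0.02, 0.01, 0.0]
[-0.01, -0.68, -0.3, -7.08, -0.02, 0.01, 0.0]
```

View pics/n_w.png

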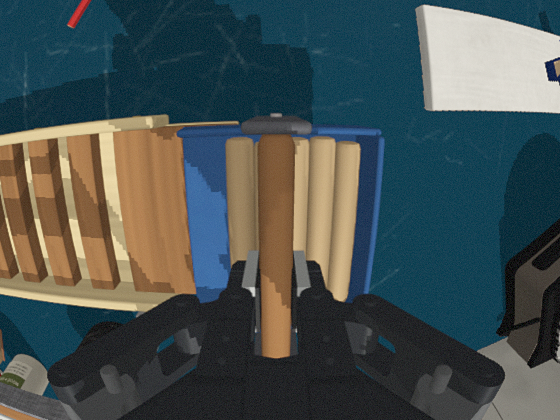

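View pics/n_s.png

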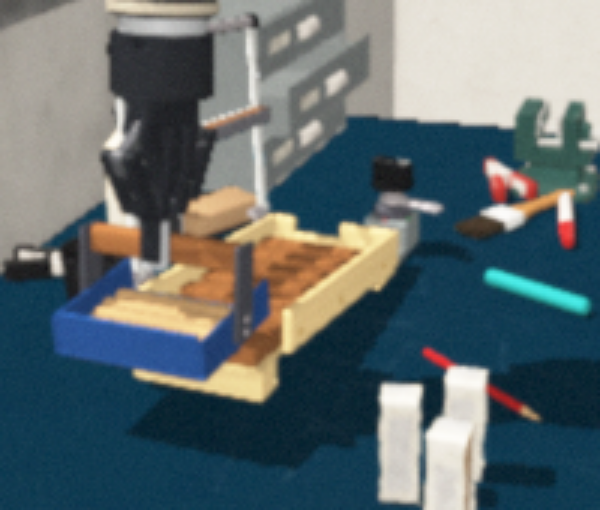

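Emit:
{"method": "carry_out", "body": {"targets": [[0,-0.5,0,-3,0,0,1],[0,-0.35,-0.1,-4,0,0,1],[0,-0.4,-0.1,-4,0,0,1],[0,-0.4,-0.2,-4,0,0,1]]}}

```text
clock: 21.68
position: [0.5635, 0.1483, 0.1266]
tcp_rot: [0.122, 3.053, 0.63]
wrist_force: [-1.2, -0.2, -3.3]
finger_gap: 0.0131
```

```bash
python3 pour.py 22,.015 28,.015
python3 - <<'E'
from h import *
w=camera('wrist');save('o_w',w['img'])
s=camera('side');save('o_s',cv2.resize(s['img'][130:300,170:370],None,fx=3,fy=3))
E
```

```text
-> 22,.015
now [0.5635 0.1483 0.1266] toolx ang 175.4 tilt 23.35 gap 0.0131 t 21.675 F [-1.2 -0.2 -3.3]
need(tool) cm [ 0.09 -0.56 -0.11] deg [1.35 0.03 0.84] rows 1
[0.09, -0.56, -0.11, 1.35, 0.03, 0.84, 0.0]
-> 28,.015
now [0.5635 0.1483 0.1266] toolx ang 175.4 tilt 23.35 gap 0.0131 t 21.675 F [-1.2 -0.2 -3.3]
need(tool) cm [ 0.09 -1.   -0.66] deg [-4.65 -0.02  0.84] rows 1
[0.09, -1.0, -0.66, -4.65, -0.02, 0.84, 0.0]
```

View pics/o_w.png

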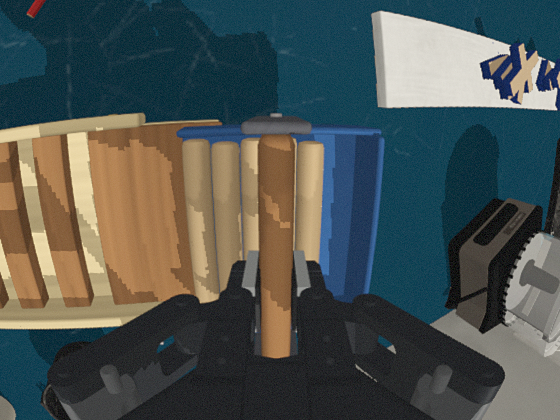

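View pics/o_s.png

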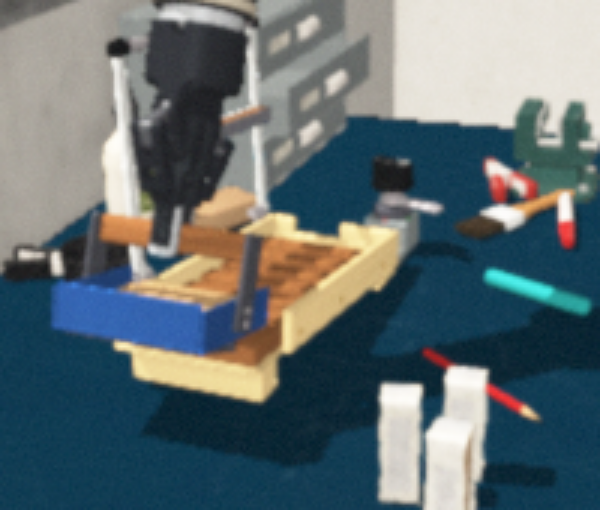

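Emit:
{"method": "carry_out", "body": {"targets": [[0,-0.3,0,0,0,0.5,1],[0,0,0,0,0,0,1],[0,0,0,0,0,0,1]]}}

```text
clock: 22.15
position: [0.564, 0.1452, 0.1256]
tcp_rot: [0.138, 3.055, 0.624]
wrist_force: [0.2, 0.4, -3.1]
finger_gap: 0.0127
```

```bash
python3 pour.py 25,.015
python3 - <<'E'
from h import *
w=camera('wrist');save('p_w',w['img'])
E
```

```text
-> 25,.015
now [0.564  0.1452 0.1256] toolx ang 174.8 tilt 23.09 gap 0.0127 t 22.15 F [ 0.2  0.4 -3.1]
need(tool) cm [ 0.15 -0.45 -0.36] deg [-1.91  0.06  0.25] rows 1
[0.15, -0.45, -0.36, -1.91, 0.06, 0.25, 0.0]
```

View pics/p_w.png

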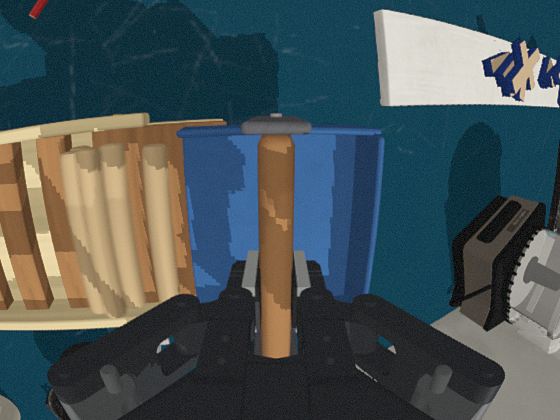

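All the dowels have left the scoop and are rolling on the apron at about columns 70–165. I hold the tilt for a moment.

Emit:
{"method": "carry_out", "body": {"targets": [[0,-0.2,-0.2,0,0,0,1],[0,0,0,0,0,0,1],[0,0,0,0,0,0,1],[0,0,0,0,0,0,1],[0,0,0,0,0,0,1],[0,0,0,0,0,0,1]]}}

```text
clock: 22.95
position: [0.5636, 0.1431, 0.1269]
tcp_rot: [0.136, 3.055, 0.624]
wrist_force: [-0.8, -0.6, -2.4]
finger_gap: 0.0128
```

```bash
python3 pour.py 23,.015
python3 - <<'E'
from h import *
w=camera('wrist');save('q_w',w['img'])
s=camera('side');save('q_s',cv2.resize(s['img'][130:300,170:370],None,fx=3,fy=3))
E
```

```text
-> 23,.015
now [0.5636 0.1431 0.1269] toolx ang 174.9 tilt 23.08 gap 0.0128 t 22.95 F [-0.8 -0.6 -2.4]
need(tool) cm [ 0.14 -0.17  0.03] deg [0.08 0.05 0.32] rows 1
[0.14, -0.17, 0.03, 0.08, 0.05, 0.32, 0.0]
```

View pics/q_w.png

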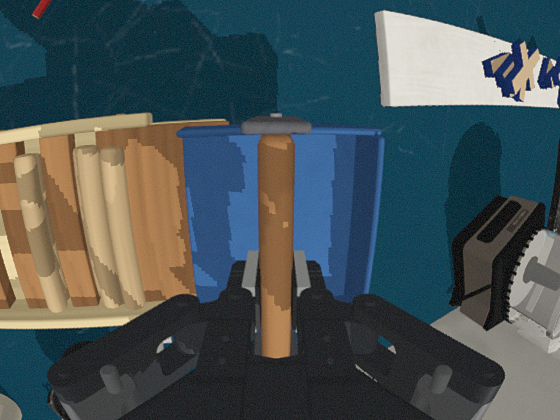

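View pics/q_s.png

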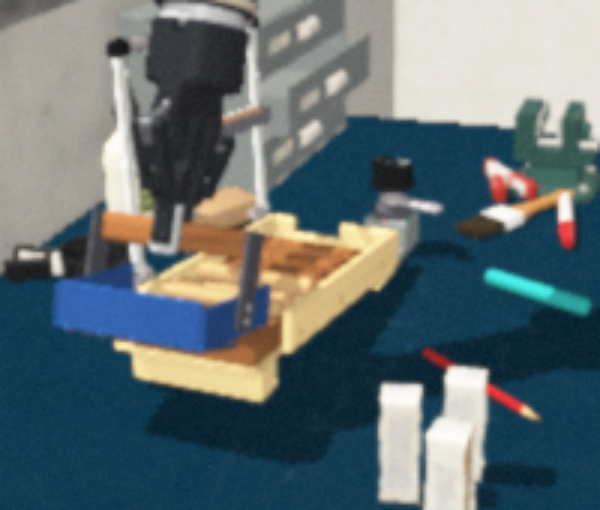

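Emit:
{"method": "carry_out", "body": {"targets": [[0,0.5,-3,0,0,0,1],[0,1,-3,4,0,0,1],[0,2,-1,6,0,0,1],[0,3,0,6,0,0,1],[-0.2,4,0,6,0,0,1],[-0.5,3,0,1,0,0,1]]}}

```text
clock: 23.8
position: [0.5817, 0.2446, 0.2186]
tcp_rot: [0.158, 3.134, -0.018]
wrist_force: [-0.1, 0.4, -2.6]
finger_gap: 0.0132
```

Run:
```python
from h import *
plan([.59,.31,.12],Rdown(174.6),g=1)
w=camera('wrist');save('r_w',w['img'])
```

```text
now [0.5817 0.2446 0.2186] toolx ang 174.2 tilt 0.69 gap 0.0132 t 23.8 F [-0.1  0.4 -2.6]
need(tool) cm [-0.13  6.7   9.79] deg [-0.64  0.26 -0.38] rows 3
[-0.04, 2.23, 3.26, -0.21, 0.09, -0.13, 1.0]
[-0.05, 2.22, 3.27, -0.21, 0.09, -0.13, 1.0]
[-0.06, 2.21, 3.28, -0.21, 0.09, -0.13, 1.0]
```

View pics/r_w.png

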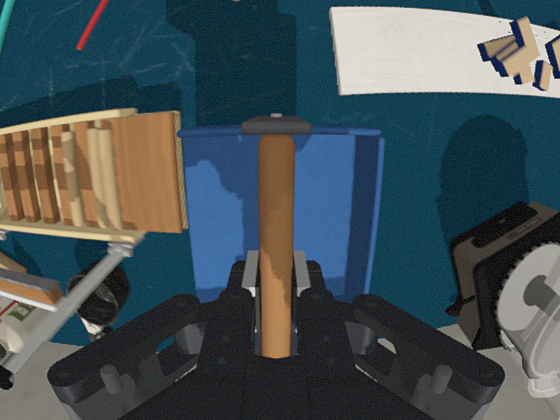

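Emit:
{"method": "carry_out", "body": {"targets": [[0,2.2,3,-0.2,0,-0.2,1],[0,2.2,3.2,-0.2,0,-0.1,1],[0,2,3.2,-0.2,0.1,0,1],[0,0,2,0,0,0,1]]}}

```text
clock: 24.35
position: [0.5889, 0.3171, 0.1021]
tcp_rot: [0.141, 3.134, 0.009]
wrist_force: [-0.1, -0.5, -1.5]
finger_gap: 0.0128
```

Run:
```python
from h import *
plan([.59,.31,.066],Rdown(174.6),g=1)
s=camera('side');save('s_s',s['img'][120:340,100:380]);t=camera('top');save('s_t',cv2.resize(t['img'][130:250,150:390],None,fx=3,fy=3))
```

```text
now [0.5889 0.3171 0.1021] toolx ang 174.9 tilt 0.42 gap 0.0128 t 24.35 F [-0.1 -0.5 -1.5]
need(tool) cm [-0.16 -0.72  3.61] deg [0.33 0.26 0.25] rows 1
[-0.16, -0.72, 3.61, 0.33, 0.26, 0.25, 1.0]
```

View pics/s_s.png

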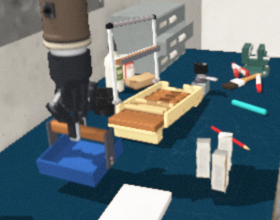

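View pics/s_t.png

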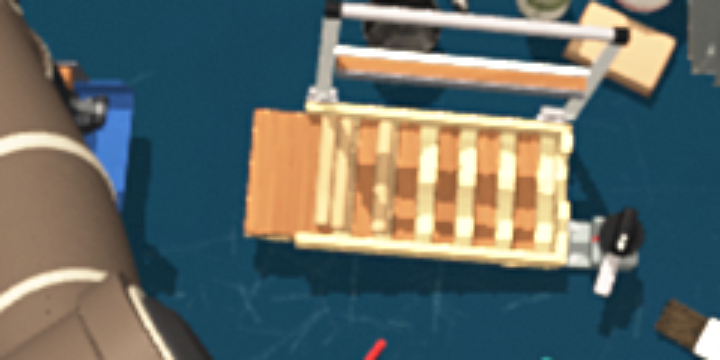

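Emit:
{"method": "carry_out", "body": {"targets": [[0,0,1.5,0.2,0.2,0.2,1],[0,0,1,0,0,0,1],[0,0,0.6,0,0,0,1]]}}

```text
clock: 24.82
position: [0.5901, 0.314, 0.0708]
tcp_rot: [0.153, 3.136, 0.001]
wrist_force: [-0.0, -0.3, -0.9]
finger_gap: 0.013
```

Run:
```python
from h import *
plan([.59,.31,.066],Rdown(174.6),g=1)
```

```text
now [0.5901 0.314  0.0708] toolx ang 174.4 tilt 0.1 gap 0.013 t 24.825 F [-0.  -0.3 -0.9]
need(tool) cm [-0.03 -0.4   0.48] deg [ 0.04  0.09 -0.17] rows 1
[-0.03, -0.4, 0.48, 0.04, 0.09, -0.17, 1.0]
```

Emit:
{"method": "carry_out", "body": {"targets": [[0,0,0.4,0,0,0,1],[0,0,0.15,0,0,0,1]]}}

```text
clock: 25.08
position: [0.5901, 0.3138, 0.0658]
tcp_rot: [0.153, 3.136, 0.001]
wrist_force: [-4.7, -2.8, 10.0]
finger_gap: 0.0129
```

Contact with the bench. I open the jaws and rise.

Emit:
{"method": "carry_out", "body": {"targets": [[0,0,0,0,0,0,0.5],[0,0,0,0,0,0,0.4],[0,0,0,0,0,0,0.4],[0,0,-3,0,0,0,0.4],[0,0,-5,0,0,0,0.2],[0,0,-5,0,0,0,0],[0,-2,-4,0,0,0,0]]}}

```text
clock: 25.95
position: [0.5864, 0.2949, 0.2379]
tcp_rot: [-0.149, -3.136, 0.001]
wrist_force: [-0.0, 0.9, -0.1]
finger_gap: 0.0855
```

Run:
```python
from h import *
h=D2W([0,.0,.0])
plan([.50,.12,.30],Rdown(174.6))
w=camera('wrist');save('t_w',w['img'])
```

```text
now [0.5864 0.2949 0.2379] toolx ang 174.6 tilt 0.13 gap 0.0855 t 25.95 F [-0.   0.9 -0.1]
need(tool) cm [  6.96 -18.23  -6.18] deg [-0.04 -0.12 -0.03] rows 4
[1.74, -4.56, -1.55, -0.01, -0.03, -0.01, 0.0]
[1.74, -4.56, -1.55, -0.01, -0.03, -0.01, 0.0]
[1.74, -4.56, -1.55, -0.01, -0.03, -0.01, 0.0]
[1.74, -4.56, -1.55, -0.01, -0.03, -0.01, 0.0]
```

View pics/t_w.png

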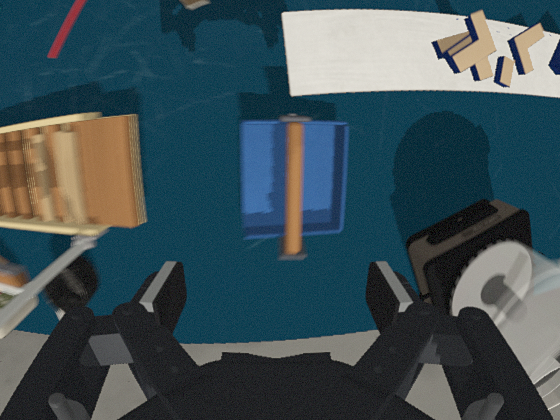

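Run:
```python
from h import *
plan([.50,-.08,.36],Rdown(84.6))
```

```text
now [0.5893 0.2914 0.2441] toolx ang 174.3 tilt 0.28 gap 0.0858 t 26.0 F [ 2.6 -2.1  5. ]
need(tool) cm [  5.15 -37.82 -11.66] deg [ 0.27  0.17 89.73] rows 10
[0.52, -3.78, -1.17, 0.03, 0.02, 8.97, 0.0]
[-0.08, -3.82, -1.16, 0.03, 0.02, 8.97, 0.0]
[-0.67, -3.76, -1.16, 0.03, 0.02, 8.97, 0.0]
[-1.25, -3.61, -1.16, 0.03, 0.02, 8.97, 0.0]
[-1.8, -3.37, -1.16, 0.03, 0.02, 8.97, 0.0]
[-2.3, -3.05, -1.16, 0.03, 0.02, 8.97, 0.0]
[-2.75, -2.65, -1.16, 0.03, 0.02, 8.97, 0.0]
[-3.13, -2.19, -1.16, 0.03, 0.02, 8.97, 0.0]
[-3.43, -1.68, -1.16, 0.03, 0.02, 8.97, 0.0]
[-3.65, -1.12, -1.16, 0.03, 0.02, 8.97, 0.0]
```

Emit:
{"method": "carry_out", "body": {"targets": [[1.5,-3.5,-3,0,0,9,0],[0.9,-3.8,-3,0,0,9,0],[0,-3.8,-2,0,0,9,0],[-1,-3.6,-1,0,0,9,0],[-1.8,-3.4,-1,0,0,9,0],[-2.4,-3,-0.5,0,0,9,0],[-2.8,-2.6,0,0,0,9,0],[-3.1,-2,0,0,0,9,0]]}}

```text
clock: 27.0
position: [0.486, -0.0011, 0.3534]
tcp_rot: [2.012, 2.404, 0.019]
wrist_force: [0.5, -0.2, -0.5]
finger_gap: 0.0853
```

Emit:
{"method": "carry_out", "body": {"targets": [[-3.4,-1.5,0,0,0,9,0],[-3.6,-1,0,0,0,9,0],[0,0,0,0,0,0,0]]}}

```text
clock: 27.38
position: [0.4662, -0.079, 0.3535]
tcp_rot: [2.382, 2.039, 0.024]
wrist_force: [0.1, 1.5, 0.3]
finger_gap: 0.0856
```

Run:
```python
from h import *
plan([.50,-.08,.36],Rdown(84.6))
w=camera('wrist');save('u_w',w['img'])
```

```text
now [ 0.4662 -0.079   0.3535] toolx ang 81.1 tilt 0.95 gap 0.0856 t 27.375 F [0.1 1.5 0.3]
need(tool) cm [ 0.43  3.36 -0.6 ] deg [ 0.86 -0.39 -3.48] rows 1
[0.43, 3.36, -0.6, 0.86, -0.39, -3.48, 0.0]
```

View pics/u_w.png

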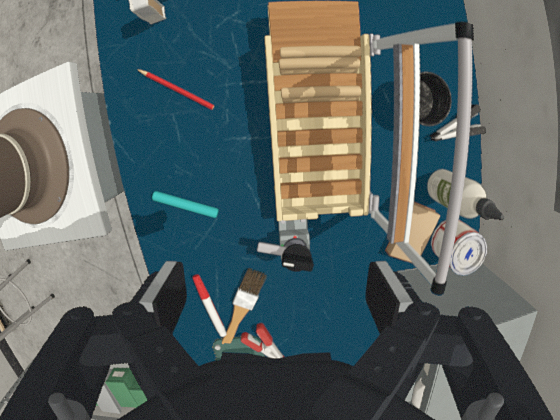

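Run:
```python
from h import *
p,Rm,o=pose();w=camera('wrist');im=w['img'].copy()
big=cv2.resize(im[0:230,250:390],None,fx=4.2,fy=2.6,interpolation=cv2.INTER_CUBIC)
for i in range(6):
    for x in (-.08,.075):
        v=wproj(w,D2W([x,-.1455+.04*i,-.0]),p,Rm);cv2.putText(big,str(i),(int((v[1]-250)*4.2),int(v[0]*2.6)),0,.5,(255,0,0),1)
save('u_z',big)
for x in spot_point('dowel_1',w): 
    q,d=wray(w,x['point'],p,Rm);c=q+d*(.04-q[2])/d[2]; 
    # intersect deck z=0
    a=DR.T@(q-DO);b=DR.T@d;c=a+b*(0-a[2])/b[2];print(np.round(x['point']),round(x['p'],2),(c*1e3).round(1))
```

```text
[ 64. 321.] 0.97 [ 3.6 60.9  0. ]
[206. 183.] 0.92 [-212.3 -135.8    0. ]
[ 94. 319.] 0.9 [-1.1 18.4  0. ]
[ 97. 321.] 0.72 [ 1.2 14.8  0. ]
[ 54. 320.] 0.7 [ 2.4 74.7  0. ]
[ 70. 318.] 0.62 [-1.7 52.1  0. ]
```

View pics/u_z.png

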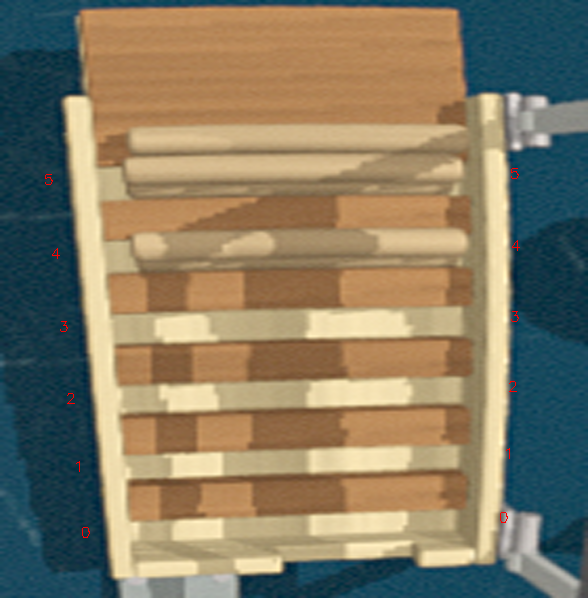

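Three dowels are still on top. One rests on the seated dowel in groove 4, at about (319,94). One rests on groove 5 at (321,64), and one lies behind it at (320,54). I'll sweep them down with the two half-open fingers square to the deck, first finding the tip height by touching the apron.

```bash
cat >> h.py <<'E'
RDK=np.column_stack([DR[:,1],np.cross(-DR[:,2],DR[:,1]),-DR[:,2]])
def dplan(x,y,z,**k):
    p,Rm,o=pose();print('deck now',(W2D(p)*1e3).round(1));plan(D2W([x,y,z]),RDK,**k)
E
python3 - <<'E'
from h import *
dplan(0,.118,.06,g=.35)
E
```

```text
deck now [-69.7 -40.6 319.1]
now [ 0.4672 -0.0751  0.3531] toolx ang 81.6 tilt 0.92 gap 0.0855 t 27.525 F [-0.4 -0.4  0.1]
need(tool) cm [18.63  5.66 24.34] deg [ 0.97  5.56 -2.92] rows 6
[3.1, 0.94, 4.06, 0.16, 0.93, -0.49, 0.35]
[3.03, 0.98, 4.1, 0.16, 0.93, -0.49, 0.35]
[2.96, 1.02, 4.15, 0.16, 0.93, -0.49, 0.35]
[2.88, 1.06, 4.19, 0.16, 0.93, -0.49, 0.35]
[2.8, 1.09, 4.24, 0.16, 0.93, -0.49, 0.35]
[2.72, 1.13, 4.28, 0.16, 0.93, -0.49, 0.35]
```

Emit:
{"method": "carry_out", "body": {"targets": [[4,1,3,0.2,0.9,-0.5,0.35],[4,1,3,0.2,0.9,-0.5,0.35],[3,1,4,0.2,0.9,-0.5,0.35],[2.9,1.1,4.2,0.2,0.9,-0.5,0.35],[2,1.1,4.2,0.2,0.9,-0.5,0.35],[1.5,0.6,4,0,0.9,-0.5,0.35],[0,0,0,0,0,0,0.35]]}}

```text
clock: 28.4
position: [0.5524, 0.1187, 0.1305]
tcp_rot: [-2.242, -2.092, -0.123]
wrist_force: [-0.2, 0.4, 0.3]
finger_gap: 0.0552
```

Run:
```python
from h import *
dplan(0,.118,.02,g=.35)
w=camera('wrist');save('v_w',w['img'])
```

```text
deck now [ -3.1 135.9  76.7]
now [0.5524 0.1187 0.1305] toolx ang 86.0 tilt 6.22 gap 0.0552 t 28.4 F [-0.2  0.4  0.3]
need(tool) cm [-1.82  0.27  5.67] deg [-0.07 -0.22  1.43] rows 2
[-0.91, 0.13, 2.83, -0.03, -0.11, 0.71, 0.35]
[-0.9, 0.14, 2.83, -0.03, -0.11, 0.71, 0.35]
```

View pics/v_w.png

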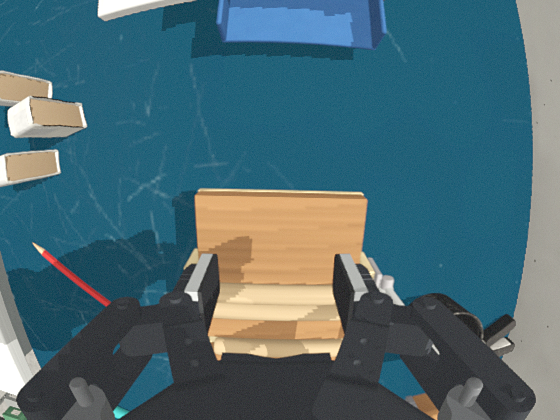

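Emit:
{"method": "carry_out", "body": {"targets": [[-0.8,0.1,2.5,0,0,0.7,0.35],[-0.8,0.1,2,0,0,0.6,0.35],[0,0,0.6,0,0,0,0.35],[0,0,0.2,0,0,0,0.35]]}}

```text
clock: 28.95
position: [0.5592, 0.1075, 0.0845]
tcp_rot: [-2.27, -2.07, -0.139]
wrist_force: [0.1, -0.4, 0.5]
finger_gap: 0.0554
```

Run:
```python
from h import *
dplan(0,.118,.0,g=.35)
w=camera('wrist');save('v_w2',w['img'])
```

```text
deck now [  4.7 120.7  32.1]
now [0.5592 0.1075 0.0845] toolx ang 84.8 tilt 6.44 gap 0.0554 t 28.95 F [ 0.1 -0.4  0.5]
need(tool) cm [-0.29 -0.51  3.2 ] deg [ 0.67 -0.4   0.18] rows 1
[-0.29, -0.51, 3.2, 0.67, -0.4, 0.18, 0.35]
```

View pics/v_w2.png

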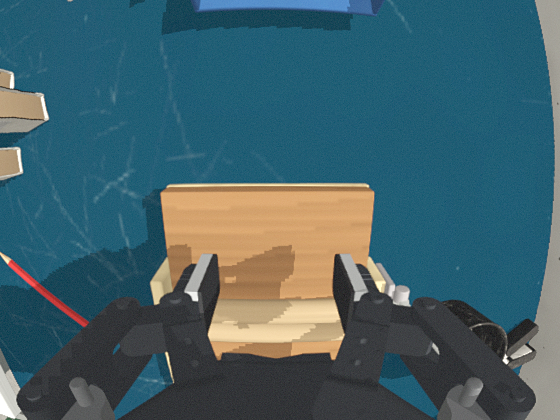

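Emit:
{"method": "carry_out", "body": {"targets": [[-0.1,-0.4,1.2,0.5,-0.3,0,0.35],[0,0,1,0,0,0,0.35],[0,0,0.3,0,0,0,0.35]]}}

```text
clock: 29.38
position: [0.5562, 0.1104, 0.0597]
tcp_rot: [-2.267, -2.071, -0.127]
wrist_force: [-0.3, -0.2, -0.1]
finger_gap: 0.0554
```

Run:
```python
from h import *
dplan(0,.118,.0,g=.35)
```

```text
deck now [  1.5 120.7   7.1]
now [0.5562 0.1104 0.0597] toolx ang 84.9 tilt 6.15 gap 0.0554 t 29.375 F [-0.3 -0.2 -0.1]
need(tool) cm [-0.27 -0.15  0.71] deg [ 0.29 -0.15  0.25] rows 1
[-0.27, -0.15, 0.71, 0.29, -0.15, 0.25, 0.35]
```

Emit:
{"method": "carry_out", "body": {"targets": [[0,-0.1,0.4,0,0,0,0.35],[0,0,0.3,0,0,0,0.35]]}}

```text
clock: 29.62
position: [0.5552, 0.1113, 0.0521]
tcp_rot: [-2.267, -2.071, -0.127]
wrist_force: [-0.2, 0.4, 0.5]
finger_gap: 0.0554
```

Run:
```python
from h import *
dplan(0,.118,.0,g=.35)
```

```text
deck now [  0.4 120.7  -0.6]
now [0.5552 0.1113 0.0521] toolx ang 84.9 tilt 6.15 gap 0.0554 t 29.625 F [-0.2  0.4  0.5]
need(tool) cm [-0.27 -0.04 -0.06] deg [ 0.27 -0.14  0.25] rows 1
[-0.27, -0.04, -0.06, 0.27, -0.14, 0.25, 0.35]
```

Emit:
{"method": "carry_out", "body": {"targets": [[0,0,0.25,0,0,0,0.35],[0,0,0.2,0,0,0,0.35]]}}

```text
clock: 29.88
position: [0.5554, 0.1116, 0.0489]
tcp_rot: [-2.266, -2.07, -0.127]
wrist_force: [-9.7, -4.4, 35.2]
finger_gap: 0.0555
```

Run:
```python
from h import *
dplan(0,.118,.0,g=.35)
```

```text
deck now [  0.5 120.7  -3.8]
now [0.5554 0.1116 0.0489] toolx ang 84.8 tilt 6.18 gap 0.0555 t 29.875 F [-9.7 -4.4 35.2]
need(tool) cm [-0.27 -0.05 -0.38] deg [ 0.25 -0.18  0.24] rows 1
[-0.27, -0.05, -0.38, 0.25, -0.18, 0.24, 0.35]
```

Emit:
{"method": "carry_out", "body": {"targets": [[0,0,-0.4,0,0,0,0.35],[-0.5,0,0,0,0,0.2,0.35],[-1,0,0,0,0,0,0.35]]}}

```text
clock: 30.25
position: [0.5543, 0.0963, 0.0518]
tcp_rot: [-2.269, -2.068, -0.129]
wrist_force: [0.6, -0.2, 0.1]
finger_gap: 0.0553
```

Run:
```python
from h import *
dplan(0,.08,.001,g=.35)
```

```text
deck now [  0.9 105.7   0.7]
now [0.5543 0.0963 0.0518] toolx ang 84.7 tilt 6.22 gap 0.0553 t 30.25 F [ 0.6 -0.2  0.1]
need(tool) cm [-2.57 -0.1  -0.04] deg [ 0.31 -0.22  0.1 ] rows 1
[-2.57, -0.1, -0.04, 0.31, -0.22, 0.1, 0.35]
```

Emit:
{"method": "carry_out", "body": {"targets": [[-1,0,0,0,0,0,0.35],[-1,0,0,0,0,0,0.35],[-1,0,0,0,0,0,0.35]]}}

```text
clock: 30.62
position: [0.5509, 0.0635, 0.0477]
tcp_rot: [-2.27, -2.066, -0.127]
wrist_force: [-1.0, -0.0, 0.1]
finger_gap: 0.0556
```

Run:
```python
from h import *
dplan(0,.05,.001,g=.35)
w=camera('wrist');t=camera('top');s=camera('side')
save('w_t',cv2.resize(t['img'][150:250,200:380],None,fx=4,fy=4,interpolation=cv2.INTER_CUBIC));save('w_s',cv2.resize(s['img'][170:280,190:340],None,fx=4,fy=4,interpolation=cv2.INTER_CUBIC))
save('w_w',w['img'])
```

```text
deck now [ 0.6 72.4  0.1]
now [0.5509 0.0635 0.0477] toolx ang 84.6 tilt 6.17 gap 0.0556 t 30.625 F [-1.  -0.   0.1]
need(tool) cm [-2.24 -0.07 -0.1 ] deg [ 0.27 -0.17  0.03] rows 1
[-2.24, -0.07, -0.1, 0.27, -0.17, 0.03, 0.35]
```

View pics/w_s.png

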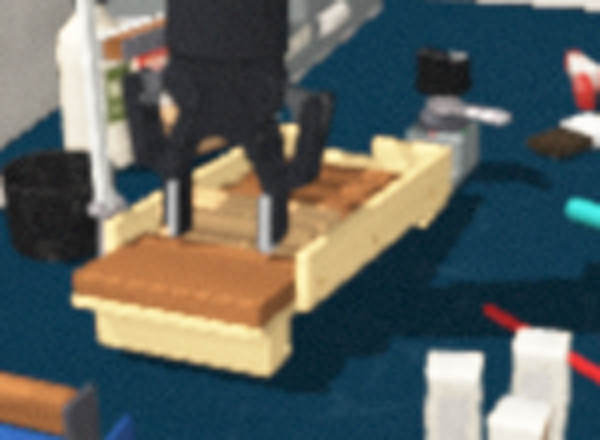

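View pics/w_w.png

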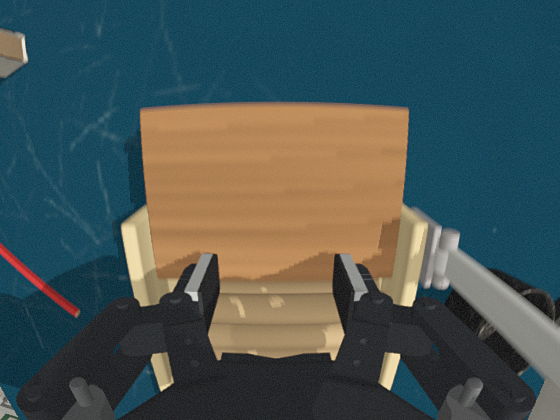

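Emit:
{"method": "carry_out", "body": {"targets": [[-1,0,-0.1,0,0,0,0.35],[-1,0,0,0,0,0,0.35],[-1,0,0,0,0,0,0.35],[-1,0,0,0,0,0,0.35]]}}

```text
clock: 31.28
position: [0.5472, 0.0227, 0.0444]
tcp_rot: [-2.269, -2.068, -0.128]
wrist_force: [-0.0, -0.1, 0.7]
finger_gap: 0.0554
```

```bash
cat > lk.py <<'E'
from h import *
import sys
dplan(0,float(sys.argv[1]),.001,g=.35)
n=sys.argv[2]
w=camera('wrist');t=camera('top');s=camera('side')
a=cv2.resize(s['img'][170:280,190:340],(600,440),interpolation=cv2.INTER_CUBIC)
b=cv2.resize(w['img'],(560,420))
save(n,cv2.resize(np.hstack([a,cv2.resize(w['img'],(600,440))]),(800,293)))
E
python3 lk.py 0 x1
```

```text
deck now [ 0.8 31.4  1.2]
now [0.5472 0.0227 0.0444] toolx ang 84.7 tilt 6.21 gap 0.0554 t 31.275 F [-0.  -0.1  0.7]
need(tool) cm [-3.14 -0.09  0.01] deg [ 0.29 -0.2   0.09] rows 1
[-3.14, -0.09, 0.01, 0.29, -0.2, 0.09, 0.35]
```

View pics/x1.png

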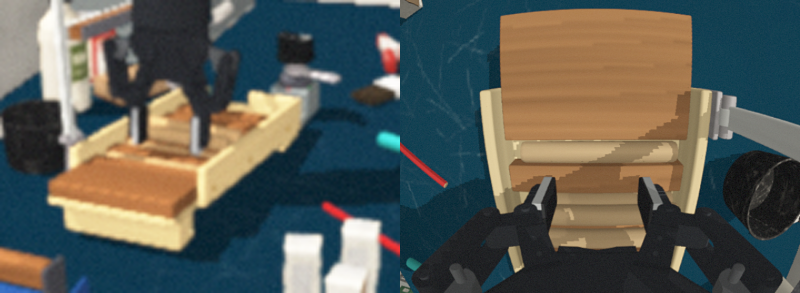

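The dowel in groove 5 is seated at about (600,150) in the composite, and the three loose ones are being pushed ahead. I continue the sweep.

Emit:
{"method": "carry_out", "body": {"targets": [[-1,0,0,0,0,0,0.35],[-1,0,0,0,0,0,0.35],[-1,0,0,0,0,0,0.35],[-1,0,0,0,0,0,0.35],[-1,0,0,0,0,0,0.35]]}}

```text
clock: 32.05
position: [0.5424, -0.0292, 0.0387]
tcp_rot: [-2.269, -2.068, -0.128]
wrist_force: [0.6, -0.0, -0.6]
finger_gap: 0.0553
```

```bash
python3 lk.py -0.05 x2
```

```text
deck now [  0.9 -21.    0.9]
now [ 0.5424 -0.0292  0.0387] toolx ang 84.7 tilt 6.21 gap 0.0553 t 32.05 F [ 0.6 -0.  -0.6]
need(tool) cm [-2.9  -0.09 -0.02] deg [ 0.28 -0.21  0.12] rows 1
[-2.9, -0.09, -0.02, 0.28, -0.21, 0.12, 0.35]
```

View pics/x2.png

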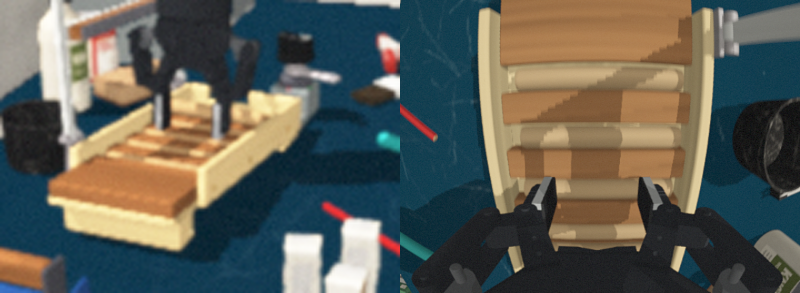

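Emit:
{"method": "carry_out", "body": {"targets": [[-1,0,0,0,0,0,0.35],[-1,0,0,0,0,0,0.35],[-1,0,0,0,0,0,0.35],[-1,0,0,0,0,0,0.35]]}}

```text
clock: 32.7
position: [0.5387, -0.0699, 0.0342]
tcp_rot: [-2.267, -2.069, -0.129]
wrist_force: [-0.3, 0.3, 0.7]
finger_gap: 0.0558
```

```bash
python3 lk.py -0.08 x3
```

```text
deck now [  1.  -62.2   0.7]
now [ 0.5387 -0.0699  0.0342] toolx ang 84.8 tilt 6.24 gap 0.0558 t 32.7 F [-0.3  0.3  0.7]
need(tool) cm [-1.78 -0.11 -0.04] deg [ 0.28 -0.23  0.18] rows 1
[-1.78, -0.11, -0.04, 0.28, -0.23, 0.18, 0.35]
```

View pics/x3.png

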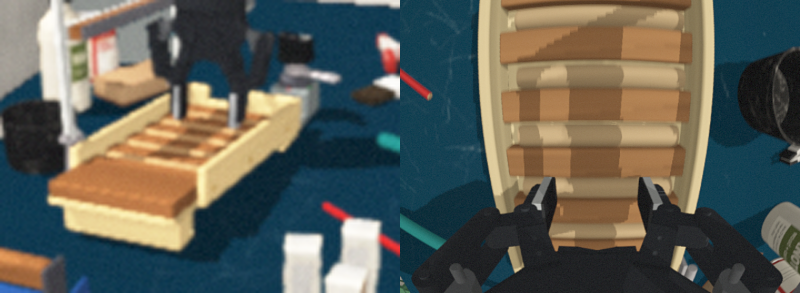

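Emit:
{"method": "carry_out", "body": {"targets": [[-1,0,0,0,0,0,0.35],[-1,0,0,0,0,0,0.35],[-0.3,0,0,0,0,0,0.35],[0,0,-3,0,0,0,0.35],[0,0,-6,0,0,0,0.35],[0,0,-6,0,0,0,0.35],[0,-1,-6,0,0,0,0.35],[0,0,0,0,0,0,0.35]]}}

```text
clock: 33.85
position: [0.5224, -0.1166, 0.2458]
tcp_rot: [-2.267, -2.067, -0.126]
wrist_force: [0.1, 0.4, -0.3]
finger_gap: 0.0555
```

```bash
cat > dz.py <<'E'
from h import *
import sys
p,Rm,o=pose();w=camera('wrist');im=w['img'].copy();print(p,W2D(p))
f=int(sys.argv[2]) if len(sys.argv)>2 else 0
for i in range(6):
    for x in (-.08,.078):
        v=wproj(w,D2W([x,-.1455+.04*i,-.0]),p,Rm);cv2.putText(im,str(i),(int(v[1])-4,int(v[0])+4),0,.35,(255,0,0),1)
save(sys.argv[1],cv2.resize(im[0:300,180:430],None,fx=3,fy=2,interpolation=cv2.INTER_CUBIC))
for x in spot_point('dowel_1',w):
    q,d=wray(w,x['point'],p,Rm);a=DR.T@(q-DO);b=DR.T@d;c=a+b*(0-a[2])/b[2];print(np.round(x['point']),round(x['p'],2),(c*1e3).round(1))
E
python3 dz.py y1
```

```text
[ 0.52238775 -0.1166145   0.24576978] [-0.01081585 -0.08780924  0.21613234]
[ 88. 287.] 0.75 [ 0.6 10.6  0. ]
[ 53. 289.] 0.72 [ 2.7 49.   0. ]
[123. 289.] 0.71 [  2.5 -28.8   0. ]
[157. 287.] 0.69 [  0.7 -66.1   0. ]
[216. 123.] 0.69 [-204.  -136.4    0. ]
```

View pics/y1.png

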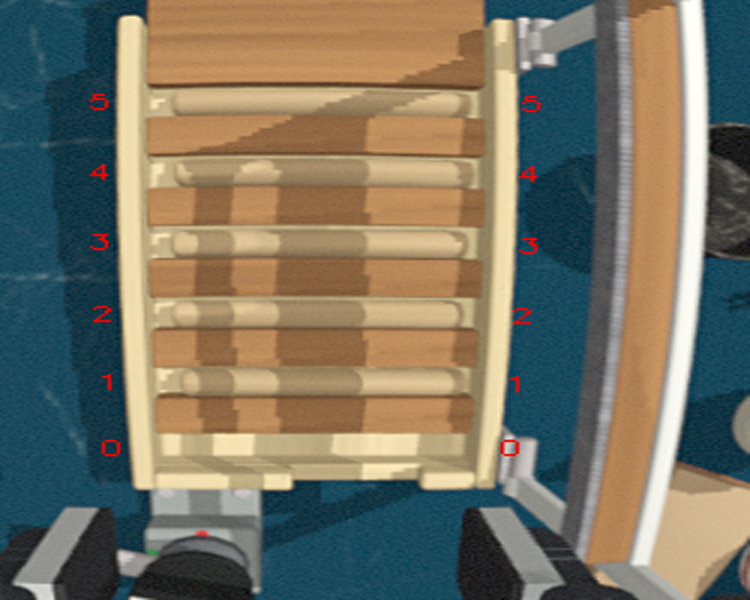

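All five dowels are seated, in grooves 1–5. I'll check the bench again for an odd dowel and confirm that the scoop is still standing.

Run:
```python
from h import *
w=camera('wrist');save('z_w',w['img']);t=camera('top');save('z_t',t['img']);s=camera('side');save('z_s',s['img'])
for n,c in (('t',t),('s',s)):
    for x in spot_point('dowel_6',c): print(n,np.round(x['point']),round(x['p'],2))
h=D2W([.078-.189*np.cos(1.66),-.04,.022+.189*np.sin(1.66)]);print(h)
```

```text
t [188. 277.] 0.75
t [193. 318.] 0.66
t [189. 264.] 0.66
t [192. 305.] 0.55
t [191. 294.] 0.5
s [230. 349.] 0.69
s [226. 257.] 0.59
s [213. 273.] 0.58
s [221. 262.] 0.42
s [221. 264.] 0.41
s [231. 249.] 0.39
[ 0.63210433 -0.07860871  0.24491563]
```

View pics/z_w.png

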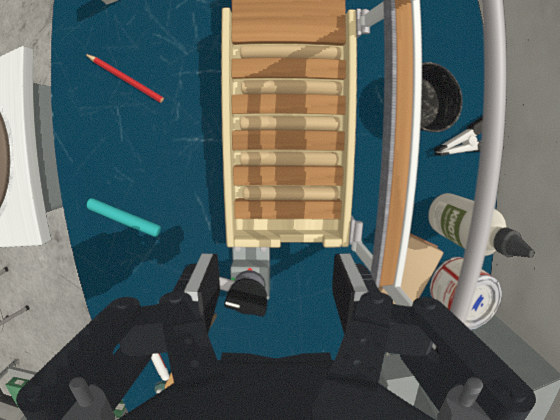

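View pics/z_t.png

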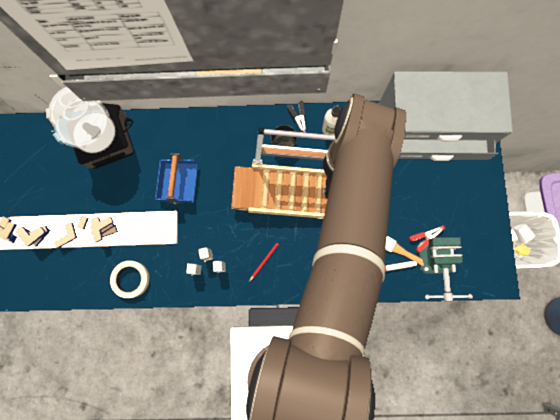

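View pics/z_s.png

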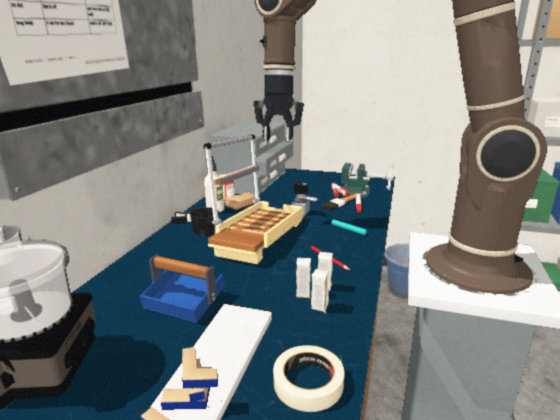

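No sixth dowel shows anywhere; the only dowel shape left on the bench is the turquoise one, at (349,230) in the side view. The scoop stands at (185,285). Now I lower the frame.

Run:
```python
from h import *
plan([.632,-.078,.31],Rdown(84.6),g=.4)
```

```text
now [ 0.52   -0.1148  0.2393] toolx ang 84.7 tilt 6.29 gap 0.0554 t 34.2 F [0.5 0.6 0. ]
need(tool) cm [ 5.44 10.75 -6.62] deg [-0.55 -6.26  0.18] rows 3
[1.81, 3.58, -2.21, -0.18, -2.09, 0.06, 0.4]
[1.73, 3.59, -2.26, -0.18, -2.09, 0.06, 0.4]
[1.65, 3.6, -2.31, -0.18, -2.09, 0.06, 0.4]
```

Emit:
{"method": "carry_out", "body": {"targets": [[0,0,-6,0,0,0,0.4],[0.5,0,-4,0,-2,0,0.4],[2,3,0.6,-0.2,-2,0,0.4],[1.7,3.6,0.6,-0.2,-2,0,0.4],[1,3.4,0,0,0,0,0.4],[0,0,0,0,0,0,0.4]]}}

```text
clock: 34.95
position: [0.6262, -0.081, 0.3241]
tcp_rot: [-2.313, -2.11, 0.012]
wrist_force: [-0.6, 0.1, -0.2]
finger_gap: 0.0514
```

Run:
```python
from h import *
plan([.632,-.078,.237],Rdown(84.6),g=.4)
p,Rm,o=pose();w=camera('wrist');im=w['img'].copy()
for a,col in ((1.6,(255,0,0)),(1.66,(0,255,0)),(1.7,(255,255,0))):
  for y in (-.1,-.04,0,.04):
    v=wproj(w,D2W([.078-.189*np.cos(a),y,.022+.189*np.sin(a)]),p,Rm);cv2.circle(im,(int(v[1]),int(v[0])),2,col,-1)
save('za_w',im)
```

```text
now [ 0.6262 -0.081   0.3241] toolx ang 84.8 tilt 0.75 gap 0.0514 t 34.95 F [-0.6  0.1 -0.2]
need(tool) cm [0.35 0.67 8.71] deg [-0.74 -0.07  0.15] rows 2
[0.17, 0.33, 4.35, -0.37, -0.03, 0.08, 0.4]
[0.18, 0.31, 4.36, -0.37, -0.03, 0.08, 0.4]
```

View pics/za_w.png

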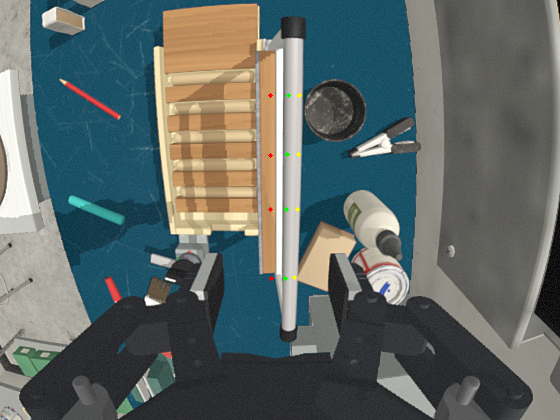

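Emit:
{"method": "carry_out", "body": {"targets": [[0.2,0.4,3.5,-0.4,0,0,0.4],[0.2,0.4,3.5,-0.3,0,0,0.5],[0,0,0.8,0,0,0,0.5]]}}

```text
clock: 35.38
position: [0.6305, -0.0805, 0.2446]
tcp_rot: [-2.324, -2.112, 0.002]
wrist_force: [-0.4, 1.0, 0.7]
finger_gap: 0.0426
```

Run:
```python
from h import *
plan([.633,-.078,.237],Rdown(84.6),g=.4)
p,Rm,o=pose();w=camera('wrist');save('zb_w',w['img'])
```

```text
now [ 0.6305 -0.0805  0.2446] toolx ang 84.5 tilt 0.11 gap 0.0426 t 35.375 F [-0.4  1.   0.7]
need(tool) cm [0.27 0.22 0.76] deg [-0.11 -0.02 -0.06] rows 1
[0.27, 0.22, 0.76, -0.11, -0.02, -0.06, 0.4]
```

View pics/zb_w.png

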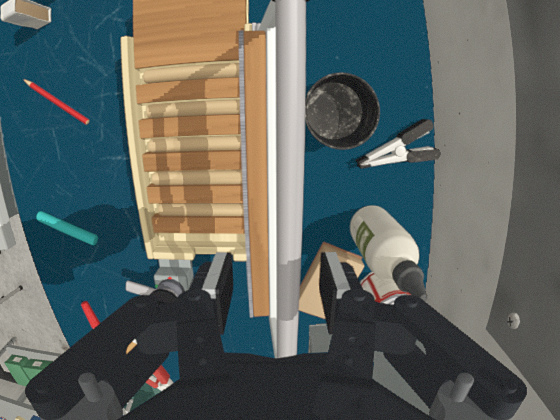

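Emit:
{"method": "carry_out", "body": {"targets": [[0.2,0.5,0.5,0,0,0,0.5],[0,0,0.2,0,0,0,0.7],[0,0,0,0,0,0,1],[0,0,0,0,0,0,1],[0,0,0,0,0,0,1]]}}

```text
clock: 36.05
position: [0.6369, -0.0802, 0.2409]
tcp_rot: [2.325, 2.11, 0.003]
wrist_force: [0.7, -0.9, -2.8]
finger_gap: 0.0091
```

```bash
python3 arc.py 0.0
```

```text
[ 0.6368893  -0.08022604  0.24092647] 0.00909440560814925 [ 0.68720307 -0.86413098 -2.78454582]
ang 1.6834040026482675 r 0.19358471945454384 y -0.04073424043750727
[ 0.1  -3.23  0.35]
[ 0.04 -3.15  0.43]
[ 0.09 -3.03  0.95]
[ 0.15 -2.83  1.44]
[ 0.19 -2.55  1.89]
[ 0.24 -2.19  2.29]
[ 0.27 -1.77  2.62]
[ 0.3  -1.31  2.88]
[ 0.32 -0.8   3.06]
[ 0.33 -0.28  3.15]
```

Emit:
{"method": "carry_out", "body": {"targets": [[0,-3.2,-0.1,0,0,0,1],[0,-3.1,0.4,0,0,0,1],[0.1,-3,0.9,0,0,0,1]]}}

```text
clock: 36.42
position: [0.5496, -0.0715, 0.2324]
tcp_rot: [2.316, 2.102, 0.019]
wrist_force: [5.2, -0.4, -4.5]
finger_gap: 0.0089
```

```bash
sed -i 's/off=-.008/off=-.004/' arc.py; python3 arc.py 0.0
```

```text
[ 0.54957065 -0.07151166  0.23239941] 0.008889188986452566 [ 5.22952518 -0.409379   -4.53474146]
ang 1.2190952735885512 r 0.19157923560395254 y -0.041587895316276755
[ 0.3  -2.56  1.36]
[ 0.16 -2.44  1.52]
[ 0.2  -2.18  1.87]
[ 0.23 -1.86  2.18]
[ 0.26 -1.51  2.44]
[ 0.28 -1.12  2.64]
[ 0.29 -0.71  2.77]
[ 0.3  -0.27  2.85]
```

Emit:
{"method": "carry_out", "body": {"targets": [[0.2,-2.6,1.2,0,0,0,1],[0.2,-2.4,1.5,0,0,0,1],[0.2,-2.2,1.9,0,0,0,1],[0.2,-1.9,2.2,0,0,0,1]]}}

```text
clock: 36.92
position: [0.4592, -0.0574, 0.1667]
tcp_rot: [2.313, 2.095, 0.026]
wrist_force: [0.5, 0.1, 0.7]
finger_gap: -0.0004
```

```bash
python3 arc.py 0.0
```

```text
[ 0.45921769 -0.05744359  0.16673792] -0.00036811216331725564 [0.49273526 0.12269754 0.71104853]
ang 0.6271066314902469 r 0.19423051886245046 y -0.0429788671069187
[ 0.59 -1.2   2.75]
[ 0.28 -1.2   2.69]
[ 0.3  -0.77  2.84]
[ 0.31 -0.31  2.93]
```

The grip slipped off the bar (gap about 0), so I look again.

Run:
```python
from h import *
p,Rm,o=pose();w=camera('wrist');im=w['img'].copy();save('zc_w',im)
s=camera('side');save('zc_s',cv2.resize(s['img'][100:280,180:360],None,fx=3,fy=3,interpolation=cv2.INTER_CUBIC))
for x in spot_point('frame_handle',w)[:2]: print(x)
for x in spot_point('frame_handle',s)[:2]: print(x)
```

```text
{'point': [248.0, 271.9], 'p': 0.94}
{'point': [161.5, 361.8], 'p': 0.68}
{'point': [178.8, 291.2], 'p': 0.83}
```

View pics/zc_w.png

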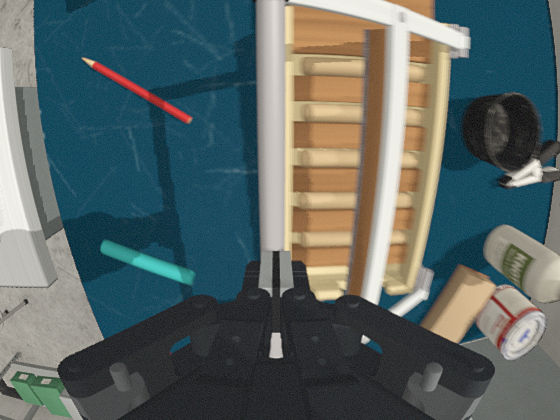

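View pics/zc_s.png

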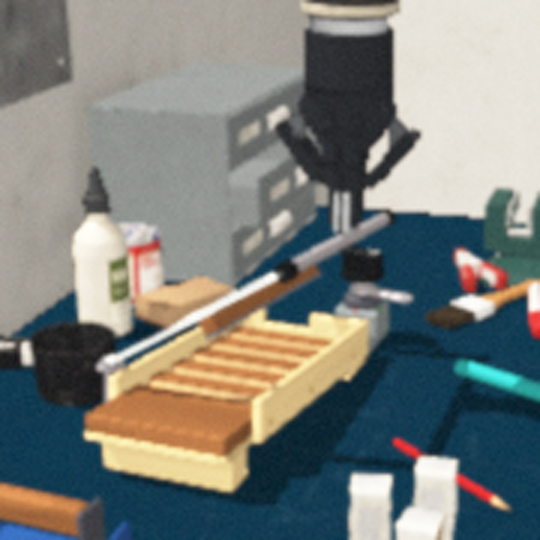

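The bar is directly under the shut fingertips at (272,250), so I just push it down along the arc.

```bash
sed -i 's/off=-.004/off=.007/' arc.py; python3 arc.py 0.0
```

```text
[ 0.46101702 -0.05708234  0.16710979] -0.0001236807259183475 [ 1.11141821 -0.03221035 -0.12258634]
ang 0.5865425213752575 r 0.1867262278966807 y -0.04356372570910932
[ 0.59 -1.61  2.19]
[ 0.27 -1.06  2.54]
[ 0.28 -0.68  2.67]
[ 0.29 -0.28  2.74]
```

Emit:
{"method": "carry_out", "body": {"targets": [[0.4,-1.3,2.2,-0.5,0.5,0,1],[0.2,-1.1,2.5,0,0,0,1],[0.2,-0.7,2.6,0,0,0,1]]}}

```text
clock: 37.5
position: [0.4417, -0.0462, 0.0967]
tcp_rot: [2.304, 2.088, 0.063]
wrist_force: [0.9, -0.4, 0.5]
finger_gap: -0.0001
```

```bash
python3 arc.py 0.0
python3 - <<'E'
from h import *
p,Rm,o=pose();w=camera('wrist');im=w['img'].copy();save('zd_w',im)
s=camera('side');save('zd_s',cv2.resize(s['img'][100:280,180:360],None,fx=3,fy=3,interpolation=cv2.INTER_CUBIC))
E
```

```text
[ 0.44166485 -0.04624386  0.09668699] -0.00010135787573695379 [ 0.92925292 -0.36640041  0.54642516]
ang 0.18211778608798607 r 0.17875921437059886 y -0.04200486786311824
[ 0.34 -1.32  1.43]
[ 0.16 -0.16  1.7 ]
```

View pics/zd_s.png

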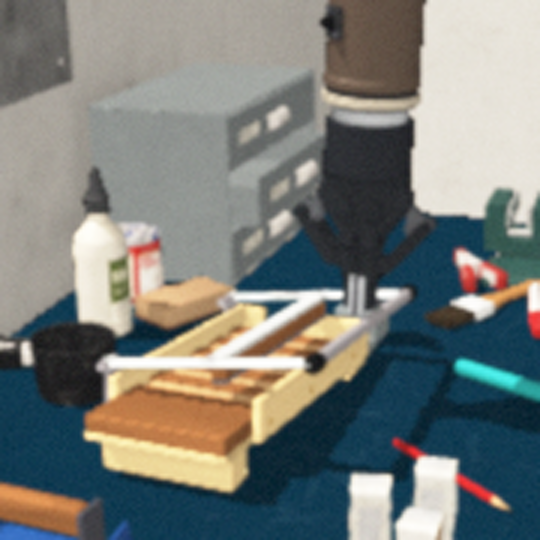

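Emit:
{"method": "carry_out", "body": {"targets": [[0.2,-0.6,-0.8,-1,1.5,0,1],[0,-0.7,0,-1,1.5,0,1]]}}

```text
clock: 37.85
position: [0.4293, -0.0425, 0.1053]
tcp_rot: [2.306, 2.096, 0.162]
wrist_force: [-0.2, 0.1, 0.2]
finger_gap: -0.0001
```

Run:
```python
from h import *
h=D2W([-.111,-.04,.022]);plan([h[0],h[1],h[2]+.006],Rdown(84.6),g=1)
p,Rm,o=pose();w=camera('wrist');im=w['img'].copy();save('ze_w',im)
```

```text
now [ 0.4293 -0.0425  0.1053] toolx ang 84.7 tilt 6.08 gap -0.0001 t 37.85 F [-0.2  0.1  0.2]
need(tool) cm [ 0.02 -0.41  4.15] deg [ 4.88 -3.61 -0.06] rows 1
[0.02, -0.41, 4.15, 4.88, -3.61, -0.06, 1.0]
```

View pics/ze_w.png

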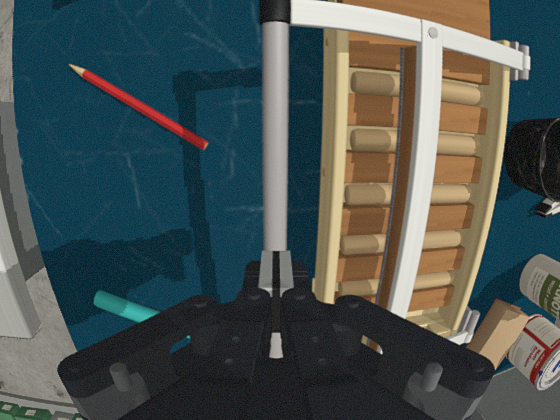

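Emit:
{"method": "carry_out", "body": {"targets": [[0,-0.2,0,4.8,-3.6,0,1],[0,-0.2,1.5,0,0,0,1],[0,0,1.2,0,0,0,1]]}}

```text
clock: 38.28
position: [0.4261, -0.0437, 0.0806]
tcp_rot: [2.326, 2.106, 0.014]
wrist_force: [-0.1, -0.7, 0.8]
finger_gap: 0.0
```

Run:
```python
from h import *
h=D2W([-.111,-.04,.022]);plan([h[0],h[1],h[2]+.006],Rdown(84.6),g=1)
```

```text
now [ 0.4261 -0.0437  0.0806] toolx ang 84.3 tilt 0.56 gap 0.0 t 38.275 F [-0.1 -0.7  0.8]
need(tool) cm [0.42 0.24 1.69] deg [ 0.52 -0.21 -0.28] rows 1
[0.42, 0.24, 1.69, 0.52, -0.21, -0.28, 1.0]
```

Emit:
{"method": "carry_out", "body": {"targets": [[0.1,0.2,0.9,0.5,-0.2,0,1],[0,0,0.6,0,0,0,1],[0,0,0.3,0,0,0,1]]}}

```text
clock: 38.65
position: [0.4281, -0.0432, 0.0622]
tcp_rot: [-2.329, -2.106, -0.003]
wrist_force: [-14.6, 0.6, 62.4]
finger_gap: -0.0001
```

Emit:
{"method": "carry_out", "body": {"targets": [[0,0,-0.5,0,0,0,1],[0,0,-4,0,0,0,0.6],[0,0,-5,0,0,0,0],[0,0,-5,0,0,0,0],[-3,0,-2,0,0,0,0]]}}

```text
clock: 39.28
position: [0.4239, -0.073, 0.2298]
tcp_rot: [-2.325, -2.107, -0.0]
wrist_force: [0.1, -0.4, -0.6]
finger_gap: 0.0722
```

Run:
```python
from h import *
plan([.479,-.215,.19],Rdown(161.8))
p,Rm,o=pose();w=camera('wrist');im=w['img'].copy();
for y in (-.14,-.04,.04):
    for a in (0,.1):
        v=wproj(w,D2W([.078-.189*np.cos(a),y,.022+.189*np.sin(a)]),p,Rm);cv2.circle(im,(int(v[1]),int(v[0])),2,(0,255*(a==0),0),-1)
save('zf_w',im)
```

```text
now [ 0.4239 -0.073   0.2298] toolx ang 84.4 tilt 0.25 gap 0.0722 t 39.275 F [ 0.1 -0.4 -0.6]
need(tool) cm [-13.61   6.89   3.92] deg [-3.000e-02 -2.700e-01 -7.743e+01] rows 9
[-1.51, 0.77, 0.44, -0.0, -0.03, -8.6, 0.0]
[-1.61, 0.53, 0.44, -0.0, -0.03, -8.6, 0.0]
[-1.67, 0.28, 0.44, -0.0, -0.03, -8.6, 0.0]
[-1.69, 0.03, 0.44, -0.0, -0.03, -8.6, 0.0]
[-1.68, -0.22, 0.44, -0.0, -0.03, -8.6, 0.0]
[-1.63, -0.47, 0.44, -0.0, -0.03, -8.6, 0.0]
[-1.54, -0.71, 0.44, -0.0, -0.03, -8.6, 0.0]
[-1.41, -0.93, 0.44, -0.0, -0.03, -8.6, 0.0]
[-1.26, -1.13, 0.44, -0.0, -0.03, -8.6, 0.0]
```

View pics/zf_w.png

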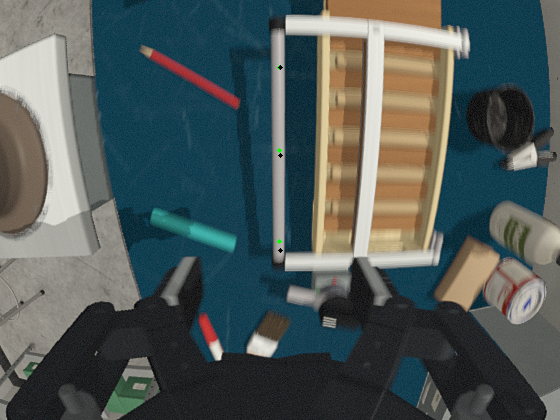

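The frame is down, its handle matching the model line along column 280. I go to the knob with the tool at 162°.

Emit:
{"method": "carry_out", "body": {"targets": [[-1.5,0.8,0.2,0,0,-8.6,0],[-1.6,0.5,0.2,0,0,-8.6,0],[-1.7,0.3,0.4,0,0,-8.6,0],[-1.7,0,0.4,0,0,-8.6,0],[-1.7,-0.2,0.4,0,0,-8.6,0],[-1.6,-0.5,0.4,0,0,-8.6,0],[-1.5,-0.7,0.4,0,0,-8.6,0],[-1.4,-0.9,0.4,0,0,-8.6,0]]}}

```text
clock: 40.33
position: [0.4735, -0.2079, 0.1989]
tcp_rot: [-0.682, -3.065, -0.007]
wrist_force: [-0.3, 0.5, 0.2]
finger_gap: 0.0852
```

Run:
```python
from h import *
plan([.479,-.215,.12],Rdown(161))
```

```text
now [ 0.4735 -0.2079  0.1989] toolx ang 154.9 tilt 0.27 gap 0.0852 t 40.325 F [-0.3  0.5  0.2]
need(tool) cm [-0.82 -0.44  7.89] deg [ 0.25 -0.11 -6.07] rows 2
[-0.41, -0.22, 3.94, 0.13, -0.06, -3.04, 0.0]
[-0.39, -0.24, 3.95, 0.13, -0.06, -3.04, 0.0]
```

Emit:
{"method": "carry_out", "body": {"targets": [[-0.4,-0.2,3,0,0,-3,0.2],[-0.4,-0.2,3,0,0,-3,0.2],[0,0,1,0,0,0,0.2]]}}

```text
clock: 40.7
position: [0.4792, -0.2167, 0.1258]
tcp_rot: [-0.518, -3.098, -0.007]
wrist_force: [-0.0, 0.0, -0.5]
finger_gap: 0.068
```

Run:
```python
from h import *
plan([.479,-.215,.078],Rdown(161))
w=camera('wrist');save('zg_w',w['img'])
```

```text
now [ 0.4792 -0.2167  0.1258] toolx ang 161.0 tilt 0.27 gap 0.068 t 40.7 F [-0.   0.  -0.5]
need(tool) cm [0.07 0.13 4.78] deg [ 0.27 -0.06  0.01] rows 1
[0.07, 0.13, 4.78, 0.27, -0.06, 0.01, 0.0]
```

View pics/zg_w.png

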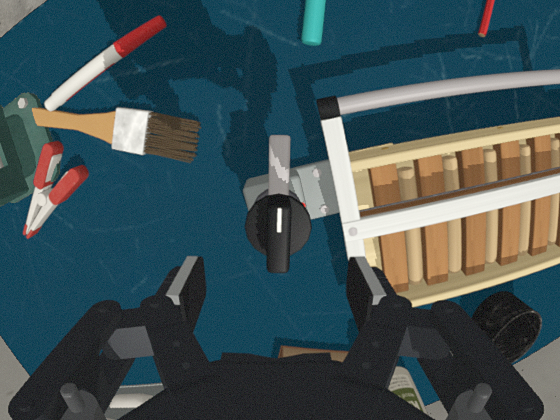

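The knob bar at (278,240) is centred and aligned between the jaws. I descend and grip it.

Emit:
{"method": "carry_out", "body": {"targets": [[0,0.1,2.5,0.2,0,0,0.2],[0,0,1.8,0,0,0,0.3],[0,0,0.3,0,0,0,0.6],[0,0,0,0,0,0,1],[0,0,0,0,0,0,1],[0,0,0,0,0,0,1]]}}

```text
clock: 41.5
position: [0.4808, -0.2155, 0.0818]
tcp_rot: [0.527, 3.094, 0.002]
wrist_force: [2.0, 0.3, -11.5]
finger_gap: 0.0123
```

Run:
```python
from h import *
plan([.479,-.215,.078],Rdown(161))
```

```text
now [ 0.4808 -0.2155  0.0818] toolx ang 160.7 tilt 0.18 gap 0.0123 t 41.5 F [  2.    0.3 -11.5]
need(tool) cm [ 0.19 -0.01  0.38] deg [ 0.1   0.15 -0.34] rows 1
[0.19, -0.01, 0.38, 0.1, 0.15, -0.34, 0.0]
```

Emit:
{"method": "carry_out", "body": {"targets": [[0,0,0.5,0,0,0,1],[0,0,0.4,0,0,0,1]]}}

```text
clock: 41.75
position: [0.481, -0.2156, 0.0739]
tcp_rot: [0.528, 3.093, 0.003]
wrist_force: [-2.9, 1.6, 7.2]
finger_gap: 0.0122
```

Emit:
{"method": "carry_out", "body": {"targets": [[0,0,0.1,0,0,8,1],[0,0,0,0,0,9.5,1],[0,0,0,0,0,9.5,1],[0,0,0,0,0,9.5,1],[0,0,0,0,0,9.5,1],[0,0,0,0,0,9.5,1],[0,0,0,0,0,9.5,1]]}}

```text
clock: 42.62
position: [0.4797, -0.2167, 0.0764]
tcp_rot: [2.148, 2.291, 0.007]
wrist_force: [-3.8, 1.3, 6.2]
finger_gap: 0.012
```

Run:
```python
from h import *
plan([.479,-.215,.073],Rdown(84.6))
```

```text
now [ 0.4797 -0.2167  0.0764] toolx ang 93.7 tilt 0.26 gap 0.012 t 42.625 F [-3.8  1.3  6.2]
need(tool) cm [ 0.17 -0.06  0.34] deg [ 0.23 -0.13  9.08] rows 1
[0.17, -0.06, 0.34, 0.23, -0.13, 9.08, 0.0]
```

Emit:
{"method": "carry_out", "body": {"targets": [[0.1,0,0.2,0,0,7,1],[0,0,0,0,0,4,1],[0,0,-0.3,0,0,0,1],[0,0,-0.3,0,0,0,1]]}}

```text
clock: 43.12
position: [0.4794, -0.2166, 0.0819]
tcp_rot: [2.359, 2.071, 0.004]
wrist_force: [-0.4, -0.7, -10.3]
finger_gap: 0.0125
```

Run:
```python
from h import *
plan([.479,-.215,.082],Rdown(84.6))
w=camera('wrist');save('zh_w',w['img'])
```

```text
now [ 0.4794 -0.2166  0.0819] toolx ang 82.6 tilt 0.2 gap 0.0125 t 43.125 F [ -0.4  -0.7 -10.3]
need(tool) cm [ 0.15 -0.06 -0.01] deg [ 0.2  -0.02 -2.03] rows 1
[0.15, -0.06, -0.01, 0.2, -0.02, -2.03, 0.0]
```

View pics/zh_w.png

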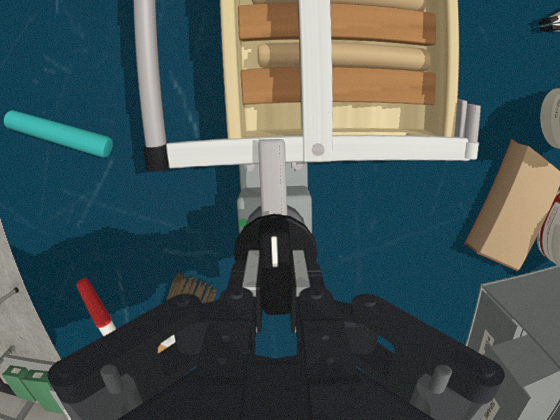

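The latch arm lies over the frame's bar at (270,160), the indicator is green, and the knob is up: -10 N at the level where I gripped it. I release and rise.

Emit:
{"method": "carry_out", "body": {"targets": [[0,0,0,0,0,0,0.5],[0,0,0,0,0,0,0.2],[0,0,0,0,0,0,0],[0,0,-4,0,0,0,0],[0,0,-6,0,0,0,0],[1,-1,-6,0,0,0,0],[2,-2,-4,0,0,0,0],[0,0,0,0,0,0,0]]}}

```text
clock: 44.18
position: [0.453, -0.1826, 0.2871]
tcp_rot: [2.364, 2.065, 0.006]
wrist_force: [0.4, -0.0, -0.1]
finger_gap: 0.0852
```

```bash
python3 dz.py zi
python3 - <<'E'
from h import *
t=camera('top');s=camera('side');w=camera('wrist');save('zi_w',w['img'])
save('zi_s',cv2.resize(s['img'][150:330,140:330],None,fx=3,fy=3,interpolation=cv2.INTER_CUBIC))
for n in ['scoop_grip','scoop_lip','scoop','knob_grip']:
    a=spot_point(n,t);b=spot_point(n,s)
    if a and b: print(n,*tri([ray(t,a[0]['point']),ray(s,b[0]['point'])]))
E
```

```text
[ 0.45303129 -0.18255099  0.28711471] [-0.07365933 -0.15526304  0.26479469]
[ 11. 330.] 0.93 [-0.9 12.4  0. ]
[ 47. 332.] 0.8 [  0.2 -33.4   0. ]
[ 75. 334.] 0.75 [  2.2 -67.6   0. ]
[141. 171.] 0.61 [-206.2 -140.3    0. ]
[103. 332.] 0.57 [  -0.9 -102.8    0. ]
scoop_grip [0.58483845 0.3088476  0.08127366] [np.float64(0.003709076728863564), np.float64(0.003709076728863546)]
scoop [0.57634937 0.31350482 0.00484436] [np.float64(0.007143934684139417), np.float64(0.007143934684139427)]
```

View pics/zi.png

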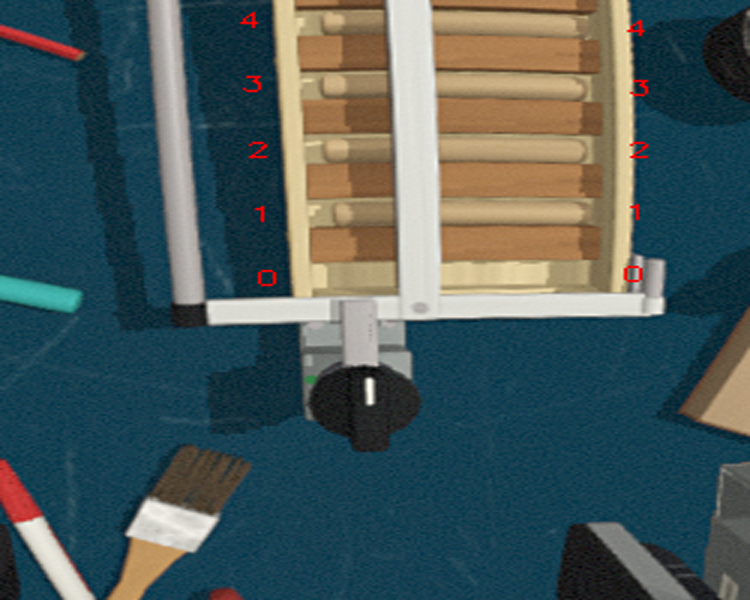

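View pics/zi_s.png

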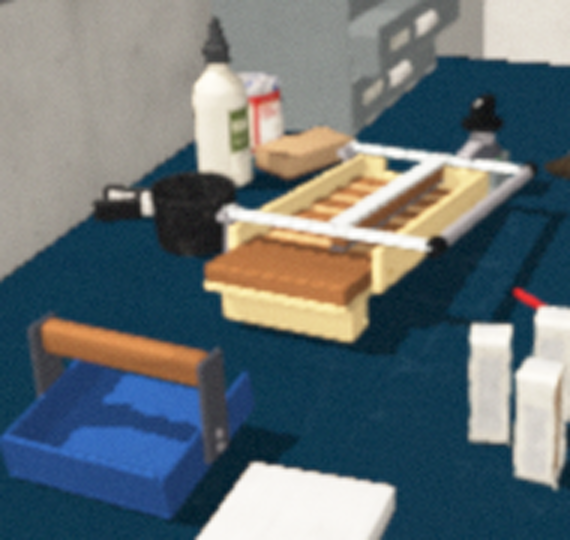

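View pics/zi_w.png

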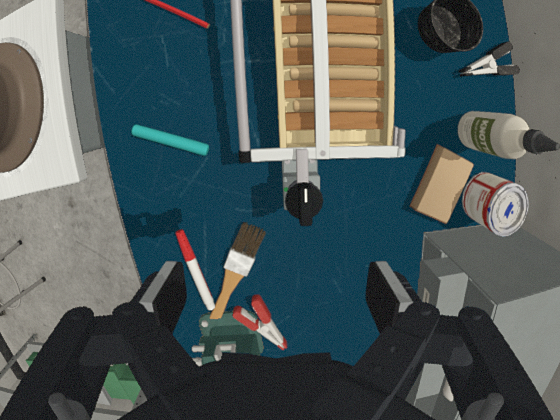

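The frame is down and the latch is locked with its green mark showing. Dowels are seated in their own grooves, the scoop stands level, and the arm is clear. I hand the job in.

Run:
```python
from h import *
print(robot.finish_job())
```

```text
the job is handed in; nothing more can be done
None
```

The rack is loaded and locked, and the job was handed in at about 44 s; no verdict was reported.

**What I did:**
- I released the latch, swung the frame up to about 1.66 rad and poured the five dowels onto the apron.
- Three dowels stayed on top and I swept them down with the fingers, so the five lie in grooves 1 to 5 and the lowest groove is empty.
- I stood the empty scoop back on the bench, lowered the frame and locked the latch.

**Last checks:**
- **Dowels:** the final wrist view shows grooves 1 to 4 filled, with those dowels centred within about 2 mm. Groove 5 was outside that picture; it was last clearly seen filled just before I swung the frame down.
- **Frame:** it is down on its stop, with the handle on the model line.
- **Latch:** its arm lies over the frame's bar and the mark is green. The knob was back at the height where I gripped it, as far as I could tell.
- **Scoop:** it looks level on the bench, about 0.3 m from the middle of the rack.
- **Robot:** it is clear of everything.

**What went wrong or disagreed:**
- The grip slipped off the frame handle while I was lowering it, so I pushed the frame down the rest of the way with shut fingers.
- The wrist force peaked at about 63 N, once pressing the knob and once pressing the frame home.
- I saw no sixth beech dowel on the bench. The networks also reported the turquoise look-alike as a dowel, and I left it alone.

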